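Resonance test of a planet carrier, both faces

TASK

Test the planet carrier on the bench's exciter head. Clip every sensor clip on the parking rail over its own upright lug on the carrier, pressed right down and left gripping near the middle of the lug, and stand the carrier squarely with its single-pad end touching the front of the exciter head, centred; then throw the run lever over. Next set the lever back, turn the carrier round so its two-pad end touches the head in the same way with all clips still on, throw the lever again and leave it running, without knocking over the oil bottle or the grease jar.

Things in the scene. Friction and masses are not known exactly. Their poses are not given: they have to be found in the camera images.
- carrier: planet carrier casting, about 0.7 kg, loose: grey base plate 130 (x) x 170 (y) x 14 mm with a square stub upright at its centre and four upright lugs near the corners; one wide pad at the +x end, two narrow pads at the -x end. Origin: centre of the underside. x towards the single-pad end, z up
- stub (a point): grip point on the carrier's square steel drive stub, 118 mm above the carrier's origin; the stub is 30 x 30 mm, sides along the carrier's x and y, top 135 mm above the underside; gripped here the gripper's body clears fitted clips (139 mm high)
- lug1 (a point): middle of the top edge of a carrier lug: steel plate 40 mm long (carrier x), 8 mm thick (carrier y), standing 50 mm above the base plate, top 64 mm above the underside; at x 42, y 62 mm in the carrier's frame, axes as the carrier's
- lug2 (a point): middle of the top edge of a carrier lug: steel plate 40 mm long (carrier x), 8 mm thick (carrier y), standing 50 mm above the base plate, top 64 mm above the underside; at x 42, y -62 mm in the carrier's frame, axes as the carrier's
- lug3 (a point): middle of the top edge of a carrier lug: steel plate 40 mm long (carrier x), 8 mm thick (carrier y), standing 50 mm above the base plate, top 64 mm above the underside; at x -42, y 62 mm in the carrier's frame, axes as the carrier's
- lug4 (a point): middle of the top edge of a carrier lug: steel plate 40 mm long (carrier x), 8 mm thick (carrier y), standing 50 mm above the base plate, top 64 mm above the underside; at x -42, y -62 mm in the carrier's frame, axes as the carrier's
- face_one (a point): centre of the outer face of the carrier's single wide pad (70 mm wide, 30 mm high), 75 mm from the carrier's origin along its +x, 15 mm up; axes as the carrier's
- face_two (a point): centre between the outer faces of the carrier's two narrow pads (each 20 mm wide, 30 mm high, 70 mm apart), 75 mm from the carrier's origin along its -x, 15 mm up; axes as the carrier's
- head: exciter head, fixed: blue block 85 (x) x 110 (y) x 70 mm high with a flat upright front face. Origin: on the table under the middle of the front face; x points from the front face into the block (away from the robot), z up. The carrier stands on the table in front of it (on the -x side, on a thin flat mat)
- rail: parking rail, fixed: upright aluminium plate 220 mm long (x), 8 mm thick (y), its top edge 65 mm above the table, on a foot 60 mm wide and 12 mm high. Origin: centre of the underside
- clip1: sprung steel clip, 65 g, 26 mm wide (x), small grey sensor on one jaw, parked gripping the rail's top edge, jaws down, handles up; 2 to 4 are there. Origin in the throat between the jaws, resting on top of the gripped edge; x along the edge, y across, z up. Jaws reach 36 mm below it. Handles splay in a V to 53 mm over their outsides (y) at 75 mm above it; pinch along y about 60 mm above it
- clip2: sprung steel clip, 65 g, 26 mm wide (x), small grey sensor on one jaw, parked gripping the rail's top edge, jaws down, handles up; 2 to 4 are there. Origin in the throat between the jaws, resting on top of the gripped edge; x along the edge, y across, z up. Jaws reach 36 mm below it. Handles splay in a V to 53 mm over their outsides (y) at 75 mm above it; pinch along y about 60 mm above it
- clip3: sprung steel clip, 65 g, 26 mm wide (x), small grey sensor on one jaw, parked gripping the rail's top edge, jaws down, handles up; 2 to 4 are there. Origin in the throat between the jaws, resting on top of the gripped edge; x along the edge, y across, z up. Jaws reach 36 mm below it. Handles splay in a V to 53 mm over their outsides (y) at 75 mm above it; pinch along y about 60 mm above it
- clip4: sprung steel clip, 65 g, 26 mm wide (x), small grey sensor on one jaw, parked gripping the rail's top edge, jaws down, handles up; 2 to 4 are there. Origin in the throat between the jaws, resting on top of the gripped edge; x along the edge, y across, z up. Jaws reach 36 mm below it. Handles splay in a V to 53 mm over their outsides (y) at 75 mm above it; pinch along y about 60 mm above it
- jaw1 (a joint): opening angle of clip 1's jaws in rad, 0 when gripping an 8 mm edge, about 0.37 when the handle ends are squeezed to about 30 mm over their outsides, which takes about 9 N: jaw tips then about 25 mm apart, room to lift off or lower over an edge. A spring closes them as the handles are let go
- jaw2 (a joint): opening angle of clip 2's jaws in rad, 0 when gripping an 8 mm edge, about 0.37 when the handle ends are squeezed to about 30 mm over their outsides, which takes about 9 N: jaw tips then about 25 mm apart, room to lift off or lower over an edge. A spring closes them as the handles are let go
- jaw3 (a joint): opening angle of clip 3's jaws in rad, 0 when gripping an 8 mm edge, about 0.37 when the handle ends are squeezed to about 30 mm over their outsides, which takes about 9 N: jaw tips then about 25 mm apart, room to lift off or lower over an edge. A spring closes them as the handles are let go
- jaw4 (a joint): opening angle of clip 4's jaws in rad, 0 when gripping an 8 mm edge, about 0.37 when the handle ends are squeezed to about 30 mm over their outsides, which takes about 9 N: jaw tips then about 25 mm apart, room to lift off or lower over an edge. A spring closes them as the handles are let go
- run (a joint): run lever angle in rad: 0 off (leaning to its base's -x), 1.0 thrown right over (leaning to +x); stays where it is left, moves with about 1 N at the tip
- run_tip (a point): centre of the black ball, 26 mm across, on the end of the run lever, 80 mm from its pivot
- run_base: block under the run lever, fixed, 70 (x) x 50 x 25 mm; origin: centre of the underside; the pivot is 22 mm above it, along y, and the lever swings in its x-z plane
- oil_bottle: amber bottle 56 mm across, 150 mm tall, standing near the rail; not to be knocked over; origin: centre of the underside, z up
- grease_jar: grey jar 70 mm across, 70 mm tall, standing left of the lever; not to be knocked over; origin: centre of the underside, z up

How it is judged:
By the outcome, as a careful person would: the job done as asked, in the order asked, and still so for the second after the job is handed in, with the robot touching nothing.
Of clip1, clip2, clip3, clip4 only 2 to 4 are there at a start; the rules pass over those that are not, and their reading is None.
At some moment in a run one of carrier may be knocked a few centimetres aside while the robot is not near it.
It also fails if it takes over 210 s, if anything falls off the work surface, if the arm or the gripper's body presses on something with over 40 N, if the wrist force passes 120 N, or if a joint passes its speed limit or range.

ROBOT

A 6-joint arm with a two-finger parallel gripper is mounted at the origin on the work surface. World frame = base frame: x ahead of the robot, y to its left, z up, the work surface at z = 0. Lengths are in m, angles in rad, forces in N, time in s.
With the tool pointing down it reaches from about 0.35 to 0.975 m from the base axis. Payload 4.9 kg.
Tool frame: the origin (TCP) lies at the very end of the fingers, on their centre line; the grasp point (between the pads) lies 19 mm behind it; z points along the fingers, y is the line along which they close (so a half turn about z gives the same grasp; the last joint's range is limited). The gripper opens to 85 mm and grips with 20 to 120 N. Pads are 22 mm wide; open, the fingers measure 114 mm over their backs; the gripper's body (76 mm by 85 mm) begins 54 mm behind the grasp point. The pads swing forward as they close: fully open they stand 13 mm farther back than shut.
Start: joints at [1.102, 0.053, 1.613, -0, 1.476, -0.119], TCP at [0.214, 0.587, 0.231] pointing down, gripper open.
Joint ranges: [-3.01, 3.01], [-1.01, 2.22], [0.06, 2.58], [-1.02, 4.17], [0.09, 2.62], [-3.14, 3.14]. Speed limits (rad/s): [2.57, 2.57, 3.14, 3.14, 3.14, 3.14].

INTERFACE

Orientations are given as a rotation vector (axis times angle).
In Python, from station import get_obs, get_image, get_calibration, finish_job gives the robot as it stands.
- The arm moves only by the tool servo_tool, never from a script. Its argument "increments" is a list of rows, each a list of 5 numbers: the opening, from 0 (shut) to 1 (fully open), then the shift along the tool's x, y, z in mm, then the turn about the tool's z in degrees. In form: [[jaw, tx, ty, tz, spin], ...]. A call has 1 to 12 rows; each row shifts and turns the commanded pose from where the row before left it, along the tool's axes as they then stand; what a row does not reach is not made up. A row lasts 1/8 s, in which the tool goes at most 62.5 mm and 10.7 degrees, less where a joint would pass 70% of its speed; a pose out of reach is approached as far as the arm can. A call is refused whole if a number of a shift passes 62.5 or a number of a turn 10.7, either way. A call with a gripper value outside its range is refused whole. The fingers move at their own pace and stop on an object; "force" is the grip in N (left out, the last holds). Time passes only in rows, so rows that do not move let the fingers close. It gives the time, the measured TCP pose, the force, the opening and the grip force at its end, in the units of the state.
- get_obs(): the state, without advancing time (a new reading comes with each control period).
- get_image(name): name is "scene" or "top"; returns the picture (384x512x3 uint8, red, green, blue); there is no depth.
- get_calibration(name): a dict with "fx", "fy", "cx", "cy" (pixels), "R" (3x3) and "t" (3): a world point X has camera coordinates R X + t. Camera axes: x right, y down, z forward; pixel columns grow to the right and rows downward; lengths in m; the calibration is good to about 2 mm. A picture is of the moment at which its call begins. get_calibration takes no time and is no camera call.
- finish_job(): hands the job in; it is judged then, once.
The state is a dict: "t": time; "q": joint angles; "dq": joint speeds; "effort": joint torques, N m; "tool_pos": TCP position; "tool_rot": TCP orientation; "contact_force": force on the tool from outside, world axes, zero at the start; "wrist_torque": the same for the moment, N m; "opening": finger opening in m; "grip_force": force on a finger pad.
Only numpy, scipy, OpenCV 4.12 (cv2) and the standard library are available. Lean on these libraries where they do the work, as an engineer would, in place of code of your own. Each camera call takes 0.05 s, during which the arm holds its last target. There are 200 camera calls.

## Working session

There is one attempt and no reset: what is moved stays moved. The work goes in short steps, Python scripts to look and compute and a tool call to move; the robot and the scene stay as the last step left them, time stands still between calls to the robot, and variables do not carry over. Pictures are saved under pics/ and viewed, at most 14 in all, crops included, and the job is handed in when it is done.

Besides the shell and the picture viewer there is one more tool, called after "Request:" in YAML: its name, and indented under it one key for each argument. servo_tool: Moves the arm, as the interface text tells. Its arguments: {"type":"object","properties":{"increments":{"type":"array"},"force":{"type":"number"}},"required":["increments"]}

```bash
ls; mkdir -p pics
python3 - <<'E'
from station import *
import cv2,numpy as np
for n in("scene","top"):
    cv2.imwrite(f"pics/{n}0.png",cv2.resize(get_image(n),(800,600),interpolation=cv2.INTER_CUBIC)[:,:,::-1])
    c=get_calibration(n);print(n,{k:np.round(v,4).tolist() for k,v in c.items()})
o=get_obs();print(o)
E
```

```text
pics
scene {'fx': 390.0787, 'fy': 390.0787, 'cx': 258.7757, 'cy': 192.9236, 'R': [[-0.4698, 0.8825, 0.0235], [0.5087, 0.2924, -0.8098], [-0.7215, -0.3685, -0.5863]], 't': [0.2197, -0.2091, 1.4148]}
top {'fx': 362.1769, 'fy': 362.1769, 'cx': 257.5574, 'cy': 190.4365, 'R': [[0.0743, -0.9972, 0.0034], [-0.9758, -0.0734, -0.206], [0.2057, 0.012, -0.9785]], 't': [0.0128, 0.5265, 1.0745]}
{'t': 0.1, 'q': array([ 1.10199689e+00,  5.32898776e-02,  1.61415092e+00, -2.24176970e-05,
        1.47600086e+00, -1.19006283e-01]), 'dq': array([-2.28224100e-03, -9.56097837e-05, -3.89350564e-03,  5.51980850e-04,
        5.80862614e-04, -9.33112975e-04]), 'effort': array([ 9.23345215e-04, -3.94898486e+01, -3.71366215e+01, -2.70225208e-06,
        3.90272849e-03,  1.98830162e-05]), 'tool_pos': array([0.2139432 , 0.58664406, 0.23019   ]), 'tool_rot': array([-5.46563875e-01, -3.09315915e+00,  2.78956852e-03]), 'contact_force': array([-0.27148815,  0.47582762, -0.55273376]), 'wrist_torque': array([-0.03886601,  0.02164031,  0.0169358 ]), 'grip_force': 0.0, 'opening': 0.08526664788139429}
```

View pics/scene0.png

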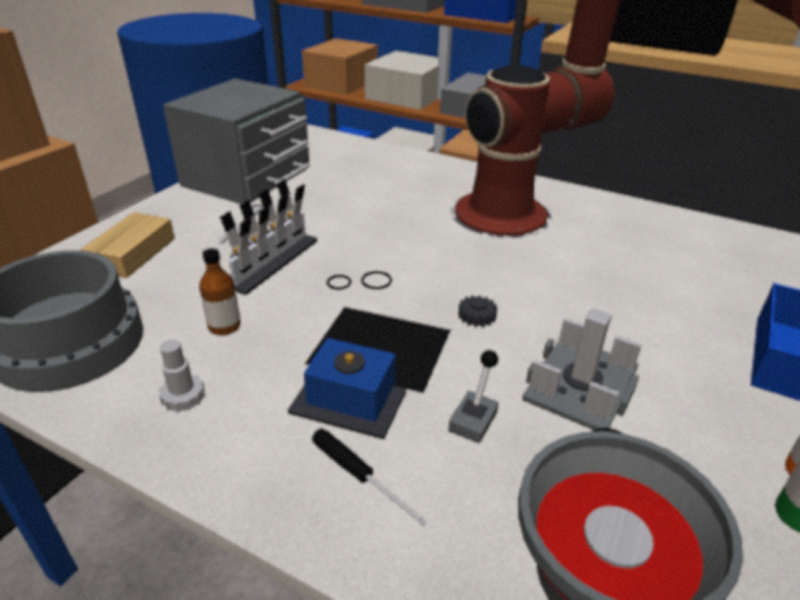

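View pics/top0.png

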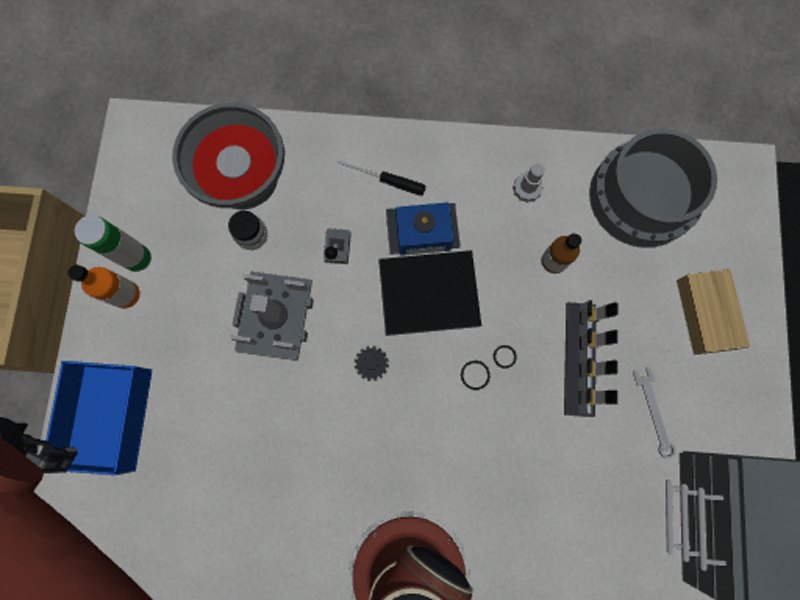

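The top view shows the carrier at about (272,315), with its wide pad to the left (world +y), and the rail at (585,358) with 4 clips. The head is at (427,228) with the mat below it, the lever at (337,248), the jar at (247,230) and the bottle at (560,255). Next I'll zoom in for precise points.

```bash
cat > h.py <<'E'
import cv2,numpy as np
from station import *
def proj(n,P):
    c=get_calibration(n);X=np.atleast_2d(P)@np.array(c["R"]).T+c["t"]
    return np.c_[c["fx"]*X[:,0]/X[:,2]+c["cx"],c["fy"]*X[:,1]/X[:,2]+c["cy"]]
def ray(n,u,v,z):
    c=get_calibration(n);R=np.array(c["R"]);C=-R.T@c["t"]
    d=R.T@[(u-c["cx"])/c["fx"],(v-c["cy"])/c["fy"],1];return C+d*(z-C[2])/d[2]
def crop(im,x0,y0,w,h,s):
    # crop with native-pixel ticks every 10
    o=cv2.resize(im[y0:y0+h,x0:x0+w],None,fx=s,fy=s,interpolation=cv2.INTER_CUBIC)[:,:,::-1].copy()
    for x in range(-(-x0//10)*10,x0+w,10):
        X=int((x-x0+.5)*s);cv2.line(o,(X,0),(X,5),(0,0,255),1);cv2.putText(o,str(x),(X-9,15),0,.32,(0,0,255),1)
    for y in range(-(-y0//10)*10,y0+h,10):
        Y=int((y-y0+.5)*s);cv2.line(o,(0,Y),(5,Y),(0,0,255),1);cv2.putText(o,str(y),(7,Y+4),0,.32,(0,0,255),1)
    return o
def T(x,y,yaw,P,z=0):
    c,s=np.cos(yaw),np.sin(yaw);P=np.atleast_2d(P);return np.c_[x+c*P[:,0]-s*P[:,1],y+s*P[:,0]+c*P[:,1],P[:,2]+z]
E
python3 - <<'E'
from h import *
im=get_image("top");np.save("top.npy",im);s=get_image("scene");np.save("scene.npy",s)
A=crop(im,145,165,60,70,6.6);B=crop(im,355,185,45,85,5.4)
C=crop(im,240,122,60,50,6.6);D=crop(im,200,135,35,40,6.6)
o=np.zeros((600,800,3),np.uint8)
A=crop(im,145,168,60,66,5);B=crop(im,355,188,45,82,6);C=crop(im,243,124,56,46,5);D=crop(im,145,128,85,46,5)
o[:A.shape[0],:A.shape[1]]=A;o[:B.shape[0],310:310+B.shape[1]]=B;o[360:360+D.shape[0],:D.shape[1]][:240]=D[:240]
o2=crop(im,243,124,40,60,5)
o[:C.shape[0],590:][:, :210]=C[:,:210]
cv2.imwrite("pics/c1.png",o)
o=np.zeros((600,800,3),np.uint8)
A=crop(s,330,195,82,82,5);B=crop(s,125,110,82,75,4.6);C=crop(s,182,192,85,90,3.9);D=crop(s,280,215,45,70,4)
o[:410,:410]=A;o[:B.shape[0],415:415+B.shape[1]]=B;o[350:,415:415+C.shape[1]]=C[:250];
cv2.imwrite("pics/c2.png",o)
E
```

```text
(no output)
```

View pics/c1.png

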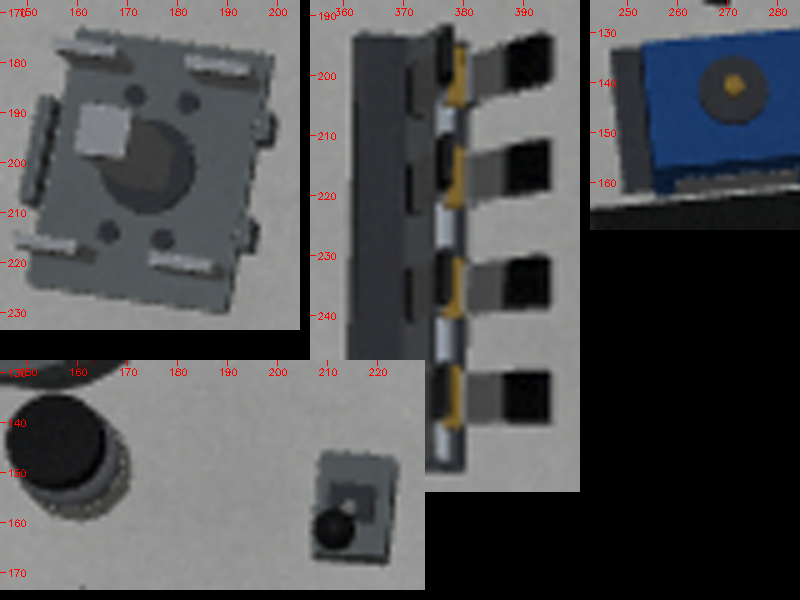

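View pics/c2.png

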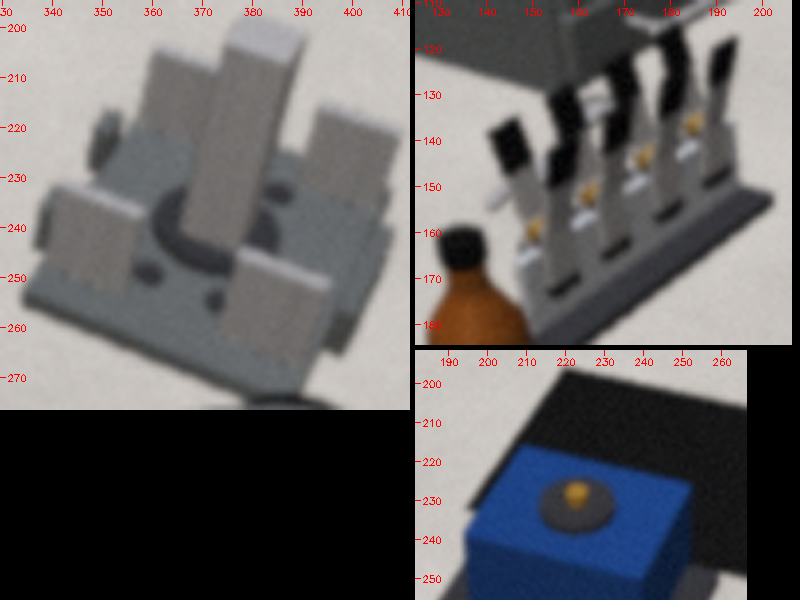

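```bash
cat > fit.py <<'E'
from h import *
from scipy.optimize import least_squares
def fit(obs,p0,bias=False):
    # obs: (cam,(u,v),model point)
    f=lambda p:np.concatenate([(proj(c,T(*p,m))-uv).ravel() for c,uv,m in obs])
    r=least_squares(f,p0,loss="soft_l1");print(np.round(r.x,4),"deg",round(np.degrees(r.x[2]),2),"res",np.round(r.fun.reshape(-1,2),1).tolist());return r.x
E
python3 - <<'E'
from fit import *
m=lambda *a:np.array(a)/1000
top=[((161.1,188.1),(15,-15,135)),((170.7,188.7),(-15,-15,135)),((169.5,199.1),(-15,15,135)),((159.9,198.5),(15,15,135)),
((160.5,173.1),(65,-85,14)),((199.1,178.9),(-65,-85,14)),((190.1,230.1),(-65,85,14)),((149.9,224.1),(65,85,14)),
((161.3,177.9),(42,-62,64)),((188.3,180.9),(-42,-62,64)),((153.4,216.1),(42,62,64)),((180.7,220.1),(-42,62,64))]
sc=[((349.1,234.5),(-42,-62,64)),((386.5,248.1),(42,-62,64)),((401.7,218.1),(42,62,64))]
a=[("top",u,m(*p)) for u,p in top];b=[("scene",u,m(*p)) for u,p in sc]
print("carrier");fit(a,[.47,.3,1.5]);fit(a+b,[.47,.3,1.5])
print("head")
h=[("scene",(208.4,215.6),m(0,-55,70)),("scene",(252.5,226.4),m(0,55,70)),("scene",(239.2,249.7),m(85,55,70)),("scene",(194.8,238.4),m(85,-55,70))]
ht=[("top",(252.9,131.9),m(85,55,70)),("top",(255.5,157.1),m(0,55,70)),("top",(289.5,129.5),m(85,-55,70))]
fit(h,[.6,0,0]);fit(h+ht,[.6,0,0])
print("rail")
r=[("top",(361.5,193),m(110,30,12)),("top",(361.6,265.6),m(-110,30,12)),("top",(380.3,266.2),m(-110,-30,12))]
x=fit(r,[.45,-.35,0])
for u,v in((377.3,207.2),(376.5,261.7)):print("edge",ray("top",u,v,.065))
for v in(199.8,216.7,235.5,253.5):print("clip",ray("top",378,v,.09))
for v in(62,166,281,397):print("tip",ray("top",394.8,188+v/6-.5,.14))
print("lever")
g=lambda X,Y:(145+X/5-.5,128+(Y-360)/5-.5)
fit([("top",g(322,450),m(35,25,25)),("top",g(398,460),m(35,-25,25)),("top",g(313,553),m(-35,25,25)),("top",g(388,562),m(-35,-25,25))],[.6,.15,0])
print("ball",ray("top",*g(333,528),.092))
print("jar",ray("top",*g(55,442),.07),"bottle",ray("top",574/1.5625,241/1.5625,.15))
E
```

```text
carrier
[0.4776 0.3153 1.5047] deg 86.21 res [[0.2, -0.1], [0.8, 0.7], [0.1, 0.4], [-0.6, -0.4], [-0.6, -0.1], [0.1, -0.4], [-0.2, 0.2], [-0.4, 0.4], [0.3, -0.8], [-0.1, -0.1], [0.3, 0.1], [0.1, -0.0]]
[0.4781 0.3159 1.5059] deg 86.28 res [[0.0, -0.3], [0.6, 0.5], [-0.1, 0.2], [-0.8, -0.6], [-0.8, -0.2], [-0.1, -0.6], [-0.3, -0.0], [-0.6, 0.2], [0.1, -1.0], [-0.3, -0.4], [0.1, -0.1], [-0.0, -0.2], [0.4, -1.6], [-0.7, -1.1], [-0.6, -1.1]]
head
[0.6397 0.0149 0.17  ] deg 9.74 res [[0.2, -0.3], [0.2, -0.7], [0.5, 0.7], [-2.2, 0.0]]
[0.6374 0.0132 0.1678] deg 9.62 res [[0.2, -1.0], [0.1, -1.5], [0.3, -0.2], [-2.3, -0.9], [-0.2, -0.7], [-0.4, -0.4], [-2.5, -1.3]]
rail
[ 0.4323 -0.315   0.0121] deg 0.69 res [[0.0, 2.4], [-0.3, -0.8], [0.3, -0.2]]
edge [ 0.49713505 -0.31766905  0.065     ]
edge [ 0.3327808  -0.31632411  0.065     ]
clip [ 0.51516852 -0.31149409  0.09      ]
clip [ 0.46391746 -0.31179427  0.09      ]
clip [ 0.40805858 -0.31212143  0.09      ]
clip [ 0.35568139 -0.31242821  0.09      ]
tip [ 0.51409349 -0.34321989  0.14      ]
tip [ 0.46383984 -0.34303547  0.14      ]
tip [ 0.40942193 -0.34283577  0.14      ]
tip [ 0.35571711 -0.34263869  0.14      ]
lever
[ 0.6324  0.1976 -0.011 ] deg -0.63 res [[0.2, 0.4], [0.2, -0.4], [-0.4, 0.3], [-0.1, -0.3]]
ball [0.59721382 0.2003832  0.092     ]
jar [0.64648903 0.38437024 0.07      ] bottle [ 0.6355643  -0.26011872  0.15      ]
```

```bash
cat >> h.py <<'E'
def box(x0,x1,y0,y1,z0,z1):
    c=np.array([[x,y,z] for x in(x0,x1) for y in(y0,y1) for z in(z0,z1)])/1000.
    return [(c[i],c[j]) for i in range(8) for j in range(i+1,8) if bin(i^j).count("1")==1]
def draw(o,n,x0,y0,s,pose,edges,col=(0,255,0)):
    for a,b in edges:
        q=proj(n,T(*pose,np.array([a,b])));q=(q-[x0,y0]+.5)*s
        cv2.line(o,tuple(int(round(v)) for v in q[0]),tuple(int(round(v)) for v in q[1]),col,1,cv2.LINE_AA)
    return o
E
python3 - <<'E'
from h import *
im=np.load("top.npy");s=np.load("scene.npy");o=np.zeros((600,800,3),np.uint8)
hp=(.638,.0135,.168);rp=(.429,-.315,.008)
A=crop(im,243,122,60,52,6);draw(A,"top",243,122,6,hp,box(0,85,-55,55,0,70))
B=crop(s,185,205,80,70,4.5);draw(B,"scene",185,205,4.5,hp,box(0,85,-55,55,0,70))
clip=lambda x:[((x-.013,.0,.065),(x+.013,.0,.065)),((x-.013,.0265,.14),(x+.013,.0265,.14)),((x-.013,-.0265,.14),(x+.013,-.0265,.14))]
R=box(-110,110,-30,30,0,12)+box(-110,110,-4,4,12,65)
C=crop(im,353,188,48,84,4.9)
D=crop(s,125,110,85,80,4.3)
for K,n,x0,y0,z in((C,"top",353,188,4.9),(D,"scene",125,110,4.3)):
    draw(K,n,x0,y0,z,rp,R)
    for xc in(.515,.464,.4085,.3557): draw(K,n,x0,y0,z,rp,clip(xc-.429),(255,0,255))
o[:312,:360]=A;o[312:600,:360]=B[:288];o[:411,365:600]=C;o[:344,605:800]=0
cv2.imwrite("pics/o1.png",o)
o[:,:]=0;o[:344,:365]=D[:,:365];cv2.imwrite("pics/o2.png",o[:344,:365])
o=cv2.imread("pics/o1.png");o=o.copy();E=cv2.resize(D,None,fx=.55,fy=.55);o[411:411+E.shape[0],370:370+E.shape[1]]=E[:189];cv2.imwrite("pics/o1.png",o)
E
```

```text
Traceback (most recent call last):
ValueError: could not broadcast input array from shape (412,235,3) into shape (411,235,3)
```

```bash
cat >> h.py <<'E'
def tile(*items):
    o=np.zeros((600,800,3),np.uint8)
    for x,y,K in items:
        k=K[:600-y,:800-x];o[y:y+k.shape[0],x:x+k.shape[1]]=k
    return o
clipE=lambda x,y=0,t=.065:[((x-.013,y,t),(x+.013,y,t)),((x-.013,y+.0265,t+.075),(x+.013,y+.0265,t+.075)),((x-.013,y-.0265,t+.075),(x+.013,y-.0265,t+.075))]
E
python3 - <<'E'
from h import *
im=np.load("top.npy");s=np.load("scene.npy")
hp=(.638,.0135,.168);rp=(.429,-.315,.008)
A=crop(im,243,122,60,52,6);draw(A,"top",243,122,6,hp,box(0,85,-55,55,0,70))
B=crop(s,185,205,80,64,4.5);draw(B,"scene",185,205,4.5,hp,box(0,85,-55,55,0,70))
R=box(-110,110,-30,30,0,12)+box(-110,110,-4,4,12,65)
C=crop(im,353,188,48,84,4);D=crop(s,125,110,85,80,3)
for K,n,x0,y0,z in((C,"top",353,188,4),(D,"scene",125,110,3)):
    draw(K,n,x0,y0,z,rp,R)
    for xc in(.515,.464,.4085,.3557): draw(K,n,x0,y0,z,rp,clipE(xc-.429),(255,0,255))
cv2.imwrite("pics/o1.png",tile((0,0,A),(0,312,B),(365,0,C),(365,340,D)))
E
```

```text
(no output)
```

View pics/o1.png

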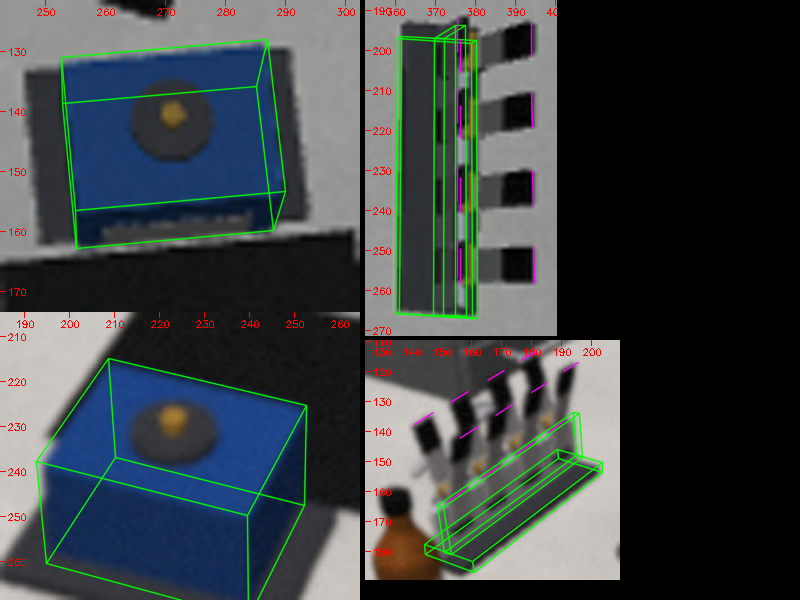

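```bash
cat > headfit.py <<'E'
from h import *
from scipy.optimize import minimize
V=np.array([[x,y,z] for x in(0,85) for y in(-55,55) for z in(0,70)])/1000.
S=8
def hullmask(q,sh):
    m=np.zeros(sh,np.uint8);cv2.fillConvexPoly(m,cv2.convexHull(((q+.5)*S).astype(np.float32)).round().astype(np.int32),1);return m
def prep(n,im,w):
    x0,y0,x1,y1=w;hs=cv2.cvtColor(im,cv2.COLOR_RGB2HSV)
    big=cv2.resize(im[y0:y1,x0:x1],None,fx=S,fy=S,interpolation=cv2.INTER_CUBIC).astype(int)
    m=((big[:,:,2]-big[:,:,0])>22).astype(np.uint8)
    c=np.concatenate([k for k in cv2.findContours(m,0,1)[0] if cv2.contourArea(k)>200])
    o=np.zeros(m.shape,np.uint8);cv2.fillConvexPoly(o,cv2.convexHull(c),1);return o
W={"top":(240,120,305,172),"scene":(180,200,265,280)}
M={n:prep(n,np.load(n+".npy"),W[n]) for n in W}
def cost(p,ns):
    e=0
    for n in ns:
        h=hullmask(proj(n,T(*p,V))-W[n][:2],M[n].shape);e+=1-(h&M[n]).sum()/(h|M[n]).sum()
    return e
for ns in(["top"],["scene"],["top","scene"]):
    b=min((minimize(cost,[.638,.0135,y],args=(ns,),method="Nelder-Mead",options=dict(initial_simplex=[[.638,.0135,y],[.643,.0135,y],[.638,.0185,y],[.638,.0135,y+.06]],xatol=1e-5,fatol=1e-6)) for y in(.08,.13,.18)),key=lambda r:r.fun)
    print(ns,np.round(b.x,4),round(np.degrees(b.x[2]),2),round(b.fun,4))
E
python3 headfit.py
```

```text
['top'] [0.6372 0.0129 0.1714] 9.82 0.0209
['scene'] [0.6326 0.0112 0.17  ] 9.74 0.044
['top', 'scene'] [0.6368 0.0129 0.1778] 10.19 0.0732
```

```bash
cat > go.py <<'E'
import sys,numpy as np
from scipy.spatial.transform import Rotation as Ro
from station import get_obs
# usage: go.py x y z(mm) [yaw deg of tool y] -> shift in tool axes now; shift if the spin is done first
o=get_obs();a=list(map(float,sys.argv[1:]));R=Ro.from_rotvec(o["tool_rot"]);m=R.as_matrix()
p=np.array(o["tool_pos"])*1000;yaw=np.degrees(np.arctan2(m[1,1],m[0,1]))
d=np.array(a[:3])-p;print("t",round(o["t"],2),"pos",p.round(1),"yaw",round(yaw,2),"tilt z",m[:,2].round(3),"open",round(o["opening"]*1e3,1),"grip",round(o["grip_force"],1),"F",o["contact_force"].round(1),"q6",round(np.degrees(o["q"][5]),1))
print("shift(tool now)",(m.T@d).round(1))
if len(a)>3:
    s=-(a[3]-yaw);s=(s+180)%360-180;m2=(R*Ro.from_euler("z",s,degrees=True)).as_matrix()
    print("spin",round(s,2),"shift after spin",(m2.T@d).round(1))
E
python3 go.py 477.6 315.3 230 -3.8
```

```text
t 0.2 pos [214.  586.8 230.5] yaw 69.96 tilt z [-0.001 -0.001 -1.   ] open 85.2 grip 0.0 F [-0.5 -0.   0. ] q6 -6.8
shift(tool now) [-340.6 -164.7    0.7]
spin 73.76 shift after spin [-253.4  281.     0.7]
```

Request:
servo_tool:
  increments:
    - [1,-42.5,-20.5,0,0]
    - [1,-42.5,-20.5,0,0]
    - [1,-42.5,-20.5,0,0]
    - [1,-42.5,-20.5,0,0]
    - [1,-42.5,-20.5,0,0]
    - [1,-42.5,-20.5,0,0]
    - [1,-42.5,-20.5,0,0]
    - [1,-42.5,-20.5,0,0]
    - [1,0,0,0,10.5]
    - [1,0,0,0,10.5]
    - [1,0,0,0,10.5]
    - [1,0,0,0,10.5]

```text
t: 1.7
tool_pos: [0.4773, 0.3164, 0.231]
tool_rot: [-1.627, -2.687, 0.001]
contact_force: [0.2, 0.2, -0.1]
opening: 0.0853
grip_force: 0.0
```

Request:
servo_tool:
  increments:
    - [1,0,0,0,10.5]
    - [1,0,0,0,10.5]
    - [1,0,0,0,10.5]
    - [1,0,0,0,0]

```text
t: 2.2
tool_pos: [0.4773, 0.3165, 0.2311]
tool_rot: [-2.287, -2.154, 0.001]
contact_force: [0.1, 0.1, -0.3]
opening: 0.0855
grip_force: 0.0
```

```bash
python3 go.py 477.6 315.3 95 -3.8
```

```text
t 2.2 pos [477.3 316.5 231.1] yaw -3.42 tilt z [-0. -0. -1.] open 85.5 grip 0.0 F [ 0.1  0.1 -0.3] q6 29.5
shift(tool now) [ -1.1   0.5 136.1]
spin 0.38 shift after spin [ -1.1   0.5 136.1]
```

Request:
servo_tool:
  increments:
    - [1,-1,0.5,45,0.4]
    - [1,0,0,45,0]
    - [1,0,0,46,0]
    - [1,0,0,0,0]
    - [0.3,0,0,0,0]
    - [0.2,0,0,0,0]
    - [0.2,0,0,0,0]
    - [0.2,0,0,0,0]
    - [0.2,0,0,0,0]
    - [0.2,0,0,0,0]
  force: 60

```text
t: 3.45
tool_pos: [0.4793, 0.3161, 0.0975]
tool_rot: [2.295, 2.143, 0.006]
contact_force: [1.6, 0.2, 6.2]
opening: 0.0293
grip_force: 62.6
```

Request:
servo_tool:
  increments:
    - [0.2,0,0,-15,0]
    - [0.2,0,0,-25,0]
    - [0.2,0,0,-20,0]
    - [0.2,0,0,0,0]
  force: 100

```text
t: 3.95
tool_pos: [0.4787, 0.316, 0.1572]
tool_rot: [2.296, 2.143, 0.005]
contact_force: [1.4, 0.8, -6.3]
opening: 0.029
grip_force: 99.5
```

```bash
python3 go.py 504 -10 155 -80.3
```

```text
t 3.95 pos [478.7 316.  157.2] yaw -3.94 tilt z [ 0.003  0.002 -1.   ] open 29.0 grip 99.5 F [ 1.4  0.8 -6.3] q6 29.9
shift(tool now) [-323.5   47.6    1.7]
spin 76.36 shift after spin [-30.  325.6   1.7]
```

Request:
servo_tool:
  increments:
    - [0.2,-20,3,0,0]
    - [0.2,-40,6,0,0]
    - [0.2,-40,6,0,0]
    - [0.2,-40,6,0,0]
    - [0.2,-40,6,0,0]
    - [0.2,-40,6,0,0]
    - [0.2,-40,6,0,0]
    - [0.2,-40,6,0,0]
    - [0.2,-23.5,2.6,0,0]
    - [0.2,0,0,0,8]
    - [0.2,0,0,0,8]
    - [0.2,0,0,0,8]

```text
t: 5.45
tool_pos: [0.5016, -0.0112, 0.1536]
tool_rot: [-2.695, -1.611, 0.004]
contact_force: [-0.8, -0.2, -6.7]
opening: 0.0291
grip_force: 99.5
```

Request:
servo_tool:
  increments:
    - [0.2,0,0,0,8]
    - [0.2,0,0,0,8]
    - [0.2,0,0,0,8]
    - [0.2,0,0,0,8]
    - [0.2,0,0,0,8]
    - [0.2,0,0,0,8]
    - [0.2,0,0,0,4.4]
    - [0.2,0,0,0,0]

```text
t: 6.45
tool_pos: [0.5018, -0.011, 0.1538]
tool_rot: [-3.13, -0.265, 0.004]
contact_force: [-0.7, -0.0, -6.6]
opening: 0.029
grip_force: 99.5
```

```bash
python3 go.py 504 -10 99.5 -80.3
python3 - <<'E'
from h import *
im=get_image("top");s=get_image("scene");np.save("top1.npy",im);np.save("scene1.npy",s)
K=crop(im,225,120,85,110,5);L=crop(s,180,170,100,105,3.6)
cv2.imwrite("pics/d1.png",tile((0,0,K),(430,0,L)))
E
```

```text
t 6.45 pos [501.8 -11.  153.8] yaw -80.32 tilt z [-0.003  0.    -1.   ] open 29.0 grip 99.5 F [-0.7 -0.  -6.6] q6 70.6
shift(tool now) [ 2.5 -0.5 54.3]
spin -0.02 shift after spin [ 2.5 -0.5 54.3]
```

View pics/d1.png

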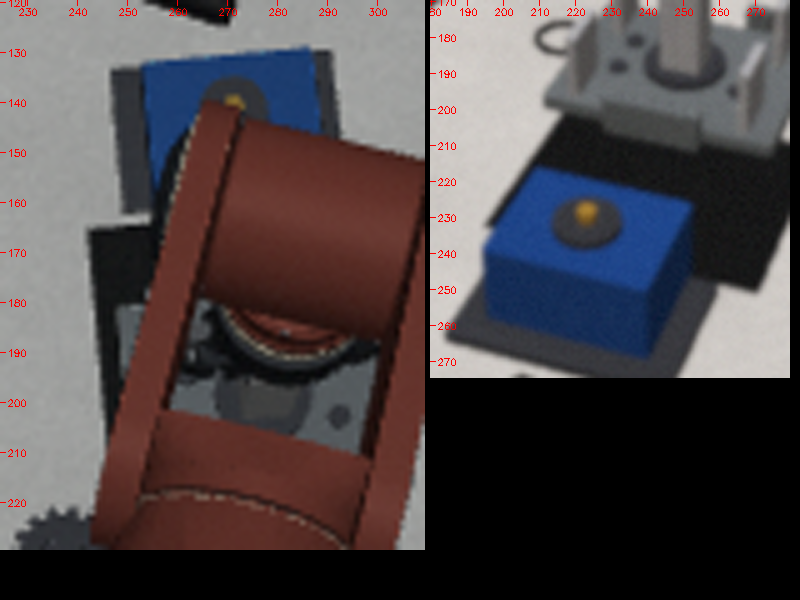

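The pad faces the head and is parallel to it: pad edge (604,103)-(700,128), head edge (540,167)-(692,207).

Request:
servo_tool:
  increments:
    - [0.2,10,0,20,0]
    - [0.2,20,-0.5,15,0]
    - [0.2,15,0,12,0]
    - [0.2,5,0,5,0]
    - [0.2,0,0,2,0]
    - [0.2,0,0,0,0]

```text
t: 7.3
tool_pos: [0.5519, -0.0017, 0.1014]
tool_rot: [3.13, 0.265, -0.0]
contact_force: [0.1, 0.3, -5.7]
opening: 0.0289
grip_force: 99.4
```

```bash
python3 go.py 563 0 98 -80.3
```

```text
t 7.3 pos [551.9  -1.7 101.4] yaw -80.33 tilt z [-0. -0. -1.] open 28.9 grip 99.4 F [ 0.1  0.3 -5.7] q6 72.4
shift(tool now) [11.2  0.2  3.4]
spin -0.03 shift after spin [11.2  0.2  3.4]
```

Request:
servo_tool:
  increments:
    - [0.2,2,0,1,0]
    - [0.2,2,0,1,0]
    - [0.2,1,0,0.5,0]
    - [0.2,0,0,0,0]

```text
t: 7.8
tool_pos: [0.5572, -0.0008, 0.0988]
tool_rot: [-3.13, -0.265, 0.0]
contact_force: [-0.2, 0.9, -6.9]
opening: 0.0291
grip_force: 99.4
```

Request:
servo_tool:
  increments:
    - [0.2,1,0,0.5,0]
    - [0.2,1,0,0,0]
    - [0.2,0,0,0,0]

```text
t: 8.18
tool_pos: [0.5593, -0.0004, 0.0983]
tool_rot: [3.13, 0.265, 0.0]
contact_force: [0.4, 0.2, -6.1]
opening: 0.0287
grip_force: 99.4
```

Request:
servo_tool:
  increments:
    - [0.2,1,0,0.5,0]
    - [0.2,1,0,0,0]
    - [0.2,0,0,0,0]

```text
t: 8.55
tool_pos: [0.5614, -0.0001, 0.0979]
tool_rot: [3.13, 0.265, 0.001]
contact_force: [0.5, -0.7, -6.9]
opening: 0.0291
grip_force: 99.4
```

Request:
servo_tool:
  increments:
    - [0.2,0,0,0.5,0]
    - [0.2,0,0,0.5,0]
    - [0.2,0,0,0.5,0]
    - [0.2,0,0,0,0]

```text
t: 9.05
tool_pos: [0.5614, 0.0001, 0.0977]
tool_rot: [-3.13, -0.265, -0.001]
contact_force: [-5.8, 2.1, 3.9]
opening: 0.029
grip_force: 101.1
```

Request:
servo_tool:
  increments:
    - [0.2,1,0,0,0]
    - [0.2,0.5,0,0,0]
    - [0.2,0,0,0,0]

```text
t: 9.43
tool_pos: [0.562, 0.0002, 0.098]
tool_rot: [3.13, 0.265, -0.004]
contact_force: [-8.5, 1.4, 8.5]
opening: 0.0286
grip_force: 101.3
```

Request:
servo_tool:
  increments:
    - [0.2,1,0,-0.5,0]
    - [0.2,1,0,0,0]
    - [0.2,0,0,0,0]

```text
t: 9.8
tool_pos: [0.5638, 0.0003, 0.098]
tool_rot: [3.13, 0.264, -0.005]
contact_force: [-8.7, 1.1, 6.6]
opening: 0.0288
grip_force: 101.0
```

Still sliding on friction. I'll continue until I feel the head.

Request:
servo_tool:
  increments:
    - [0.2,1,0,-0.3,0]
    - [0.2,1,0,0,0]
    - [0.2,0,0,0,0]

```text
t: 10.18
tool_pos: [0.5647, 0.0003, 0.0983]
tool_rot: [3.13, 0.265, -0.01]
contact_force: [-12.6, -0.1, 9.6]
opening: 0.029
grip_force: 101.6
```

Request:
servo_tool:
  increments:
    - [0.2,1,0,0,0]
    - [0.2,0,0,0,0]

```text
t: 10.42
tool_pos: [0.5649, 0.0003, 0.0985]
tool_rot: [3.129, 0.266, -0.013]
contact_force: [-16.4, -2.1, 11.8]
opening: 0.0288
grip_force: 101.9
```

Request:
servo_tool:
  increments:
    - [0.2,1,0,0,0]
    - [0.2,0,0,0,0]

```text
t: 10.68
tool_pos: [0.5651, 0.0003, 0.0986]
tool_rot: [3.129, 0.266, -0.017]
contact_force: [-20.5, -2.9, 15.0]
opening: 0.0288
grip_force: 102.3
```

Request:
servo_tool:
  increments:
    - [0.2,-1.5,0,0,0]
    - [0.6,0,0,0,0]
    - [0.8,0,0,0,0]
    - [0.8,0,0,-10,0]
    - [0.8,0,0,-50,0]
    - [0.8,0,0,-60,0]
    - [0.8,0,0,0,0]
  force: 30

```text
t: 11.55
tool_pos: [0.5711, 0.0005, 0.2255]
tool_rot: [3.127, 0.265, 0.022]
contact_force: [1.4, 0.1, 0.3]
opening: 0.0681
grip_force: 0.0
```

```bash
python3 go.py 515 -316.5 200 -89.4
```

```text
t 11.55 pos [5.711e+02 5.000e-01 2.255e+02] yaw -80.33 tilt z [ 0.014 -0.002 -1.   ] open 68.1 grip 0.0 F [1.4 0.1 0.3] q6 72.9
shift(tool now) [-108.9  303.    25.3]
spin 9.07 shift after spin [-59.8 316.3  25.3]
```

Request:
servo_tool:
  increments:
    - [0.8,-15.6,43.3,0,0]
    - [0.8,-15.6,43.3,0,0]
    - [0.8,-15.6,43.3,0,0]
    - [0.8,-15.6,43.3,0,0]
    - [0.8,-15.6,43.3,0,0]
    - [0.8,-15.6,43.3,5,0]
    - [0.8,-15.3,43.2,20,0]
    - [0.8,0,0,0,9]
    - [0.8,0,0,0,0]

```text
t: 12.68
tool_pos: [0.5102, -0.3164, 0.1913]
tool_rot: [-3.141, -0.019, 0.001]
contact_force: [0.1, -0.4, -0.0]
opening: 0.0682
grip_force: 0.0
```

```bash
python3 go.py 515 -316.5 102 -89.4
```

```text
t 12.68 pos [ 510.2 -316.4  191.3] yaw -89.3 tilt z [-0.001  0.001 -1.   ] open 68.2 grip 0.0 F [ 0.1 -0.4 -0. ] q6 50.4
shift(tool now) [ 4.9  0.2 89.3]
spin 0.1 shift after spin [ 4.9  0.2 89.3]
```

Request:
servo_tool:
  increments:
    - [0.8,5,0,30,0]
    - [0.8,0,0,30,0]
    - [0.8,0,0,28,0]
    - [0.8,0,0,0,0]
    - [0.33,0,0,0,0]
    - [0.33,0,0,0,0]
    - [0.33,0,0,0,0]
    - [0.33,0,0,0,0]
    - [0.33,0,0,0,0]
  force: 30

```text
t: 13.8
tool_pos: [0.5185, -0.3184, 0.1103]
tool_rot: [3.135, 0.019, 0.012]
contact_force: [0.2, -0.8, 9.6]
opening: 0.0281
grip_force: 8.3
```

```bash
python3 go.py 515 -316.5 102 -89.4;python3 - <<'E'
from h import *
im=get_image("top");s=get_image("scene")
K=crop(im,340,165,70,110,4.5);L=crop(s,120,90,95,100,4.5)
cv2.imwrite("pics/e1.png",tile((0,0,K),(330,0,L)))
E
```

```text
t 13.8 pos [ 518.5 -318.4  110.3] yaw -89.29 tilt z [ 0.007 -0.006 -1.   ] open 28.1 grip 8.3 F [ 0.2 -0.8  9.6] q6 50.7
shift(tool now) [-3.6 -1.9  8.2]
spin 0.11 shift after spin [-3.6 -1.9  8.2]
```

View pics/e1.png

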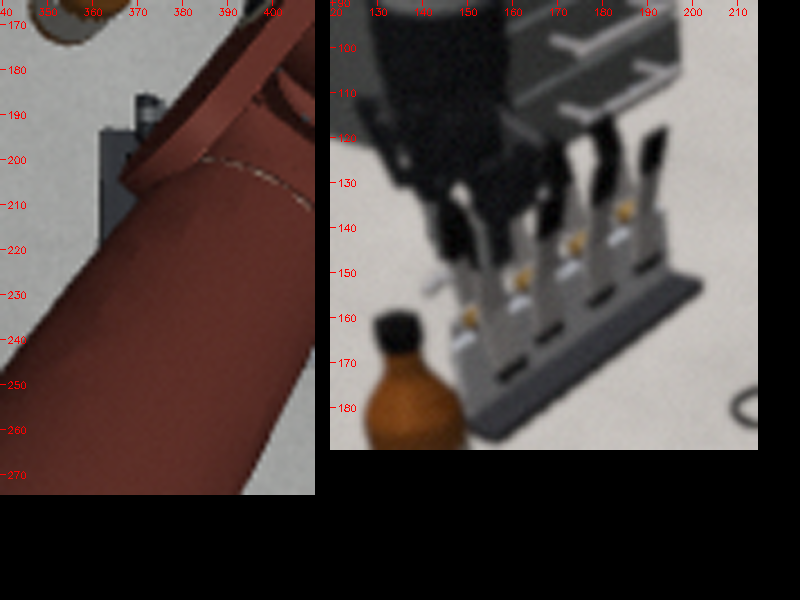

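The fingers pinch the front clip with its handles squeezed, at scene (147..157,142). I'll lift it.

Request:
servo_tool:
  increments:
    - [0.32,0,0,-5,0]
    - [0.32,0,0,-15,0]
    - [0.32,0,0,-35,0]
    - [0.32,0,0,-60,0]
    - [0.32,0,0,-30,0]
    - [0.32,0,0,0,0]
  force: 30

```text
t: 14.65
tool_pos: [0.517, -0.3168, 0.254]
tool_rot: [3.137, 0.019, 0.009]
contact_force: [-0.4, 0.7, -0.6]
opening: 0.0275
grip_force: 7.2
```

```bash
python3 go.py 616.6 -53.7 240 -80.3;python3 - <<'E'
from h import *
im=get_image("top");s=get_image("scene")
K=crop(im,340,120,100,150,4);L=crop(s,90,50,105,140,4)
cv2.imwrite("pics/e2.png",tile((0,0,K),(402,0,L)))
E
```

```text
t 14.65 pos [ 517.  -316.8  254. ] yaw -89.32 tilt z [ 0.006 -0.004 -1.   ] open 27.5 grip 7.2 F [-0.4  0.7 -0.6] q6 50.8
shift(tool now) [ 102.7 -262.    13.5]
spin -9.02 shift after spin [ 142.5 -242.7   13.5]
```

View pics/e2.png

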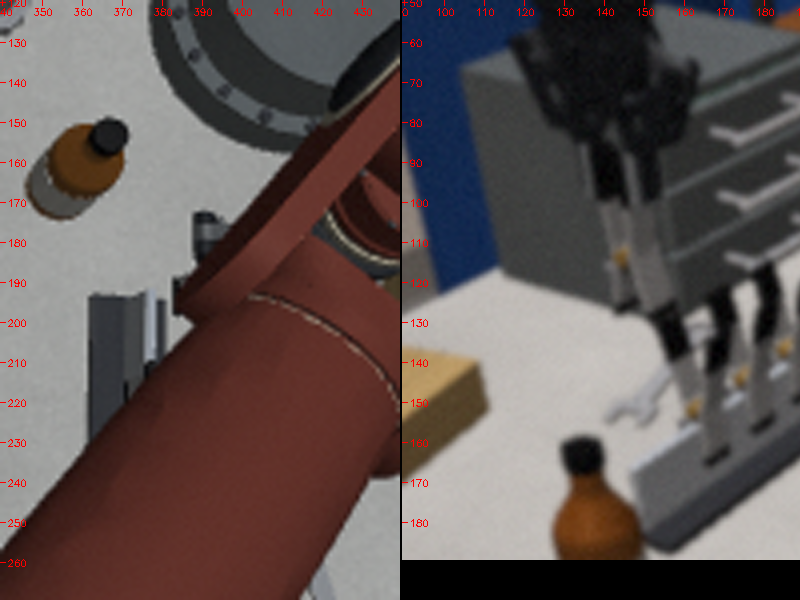

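Request:
servo_tool:
  increments:
    - [0.32,6,-16,0,0]
    - [0.32,13,-36,2,0]
    - [0.32,13,-36,2,0]
    - [0.32,13,-36,2,0]
    - [0.32,15,-36,2,0]
    - [0.32,15,-36,2,0]
    - [0.32,15,-36,2,0]
    - [0.32,15,-30,2,-4.5]
    - [0.32,0,0,0,-4.5]
    - [0.32,0,0,0,0]

```text
t: 16.0
tool_pos: [0.6167, -0.0512, 0.233]
tool_rot: [-3.129, -0.265, 0.005]
contact_force: [0.7, 0.6, -0.7]
opening: 0.0271
grip_force: 7.2
```

```bash
python3 go.py 618.6 -53.4 180 -80.3
```

```text
t 16.0 pos [616.7 -51.2 233. ] yaw -80.31 tilt z [-0.004  0.001 -1.   ] open 27.1 grip 7.2 F [ 0.7  0.6 -0.7] q6 68.7
shift(tool now) [ 1.7  2.5 53. ]
spin -0.01 shift after spin [ 1.7  2.5 53. ]
```

Request:
servo_tool:
  increments:
    - [0.32,1.5,2.5,20,0]
    - [0.32,0,0,28,0]
    - [0.32,0,0,0,0]

```text
t: 16.38
tool_pos: [0.6167, -0.0549, 0.1821]
tool_rot: [-3.128, -0.262, 0.012]
contact_force: [-0.9, -0.2, -0.8]
opening: 0.0273
grip_force: 7.2
```

```bash
cat > look.py <<'E'
import sys
from h import *
name,x,y,yaw=sys.argv[1],*map(float,sys.argv[2:5])
P=(x/1e3,y/1e3,np.radians(yaw));E=box(-65,65,-85,85,0,14)+box(-15,15,-15,15,14,135)
for i in(42,-42):
    for j in(62,-62):E+=box(i-20,i+20,j-4,j+4,14,64)
E+=box(65,75,-35,35,0,30)
s=get_image("scene");im=get_image("top");np.save(f"s_{name}.npy",s);np.save(f"t_{name}.npy",im)
a=(170,120,105,130,4.2);A=crop(s,*a);B=A.copy();draw(B,"scene",a[0],a[1],a[4],P,E)
b=(225,110,85,115,4);C=crop(im,*b);draw(C,"top",b[0],b[1],b[4],P,E)
cv2.imwrite(f"pics/{name}.png",tile((0,0,A),(0,0,B),(442,0,C)))
E
python3 go.py 618.6 -53.4 180 -80.3; python3 look.py f1 564.8 0.3 9.7
```

```text
t 16.38 pos [616.7 -54.9 182.1] yaw -80.43 tilt z [-0.008  0.002 -1.   ] open 27.3 grip 7.2 F [-0.9 -0.2 -0.8] q6 68.5
shift(tool now) [ 2.1 -1.2  2.1]
spin -0.13 shift after spin [ 2.1 -1.2  2.1]
```

View pics/f1.png

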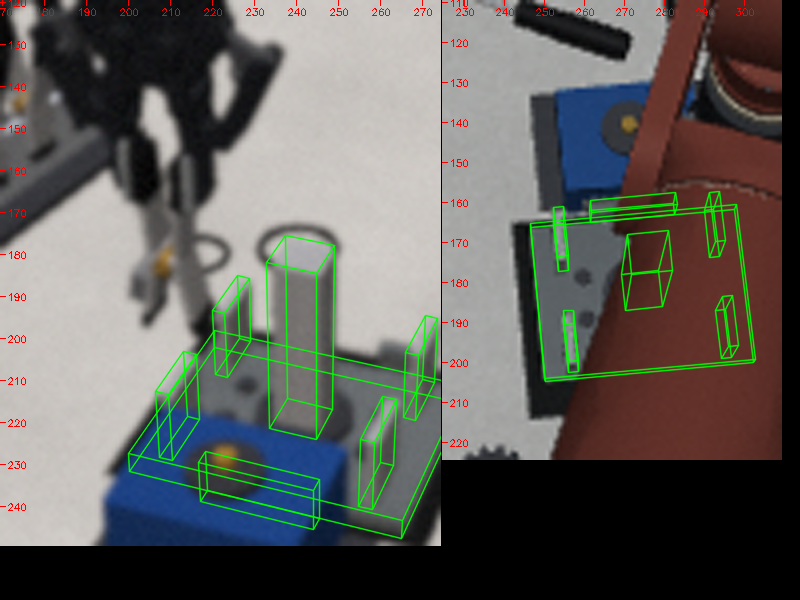

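Overlay matches the carrier in both views, so it hasn't been knocked. I'll lower the clip onto lug2.

Request:
servo_tool:
  increments:
    - [0.32,1.5,-1,20,0]
    - [0.32,0,0,20,0]
    - [0.32,0,0,15,0]
    - [0.32,0,0,10,0]
    - [0.32,0,0,4,0]
    - [0.32,0,0,0,0]

```text
t: 17.23
tool_pos: [0.6208, -0.0538, 0.1181]
tool_rot: [3.13, 0.264, 0.0]
contact_force: [-0.2, 0.1, -0.0]
opening: 0.0273
grip_force: 7.2
```

```bash
python3 go.py 618.6 -53.4 110 -80.3
```

```text
t 17.23 pos [620.8 -53.8 118.1] yaw -80.34 tilt z [ 0. -0. -1.] open 27.3 grip 7.2 F [-0.2  0.1 -0. ] q6 68.6
shift(tool now) [-2.1 -0.8  8.1]
spin -0.04 shift after spin [-2.1 -0.8  8.1]
```

Request:
servo_tool:
  increments:
    - [0.32,-2,-0.8,3,0]
    - [0.32,0,0,3,0]
    - [0.32,0,0,1,0]
    - [0.32,0,0,0,0]

```text
t: 17.73
tool_pos: [0.6186, -0.0534, 0.111]
tool_rot: [-3.13, -0.264, 0.0]
contact_force: [0.8, 0.9, -1.2]
opening: 0.0274
grip_force: 7.2
```

Request:
servo_tool:
  increments:
    - [0.32,0,0,2,0]
    - [0.32,0,0,1,0]
    - [0.32,0,0,0,0]

```text
t: 18.1
tool_pos: [0.6195, -0.0535, 0.1097]
tool_rot: [3.13, 0.264, 0.003]
contact_force: [-1.9, 0.2, 4.7]
opening: 0.0276
grip_force: 7.9
```

Request:
servo_tool:
  increments:
    - [0.32,0,0,1.5,0]
    - [0.45,0,0,0,0]
    - [0.7,0,0,0,0]
    - [0.8,0,0,0,0]
    - [0.8,0,0,-20,0]
    - [0.8,0,0,-60,0]
    - [0.8,0,0,-40,0]
    - [0.8,0,0,0,0]

```text
t: 19.1
tool_pos: [0.6215, -0.0538, 0.2341]
tool_rot: [3.127, 0.264, 0.017]
contact_force: [-1.1, 0.1, -0.8]
opening: 0.0685
grip_force: 0.0
```

```bash
python3 go.py 464 -316.5 200 -89.4; python3 look.py f2 564.8 0.3 9.7
```

```text
t 19.1 pos [621.5 -53.8 234.1] yaw -80.34 tilt z [ 0.011 -0.002 -1.   ] open 68.5 grip 0.0 F [-1.1  0.1 -0.8] q6 68.6
shift(tool now) [-199.7  232.4   32.9]
spin 9.06 shift after spin [-160.6  260.9   32.9]
```

View pics/f2.png

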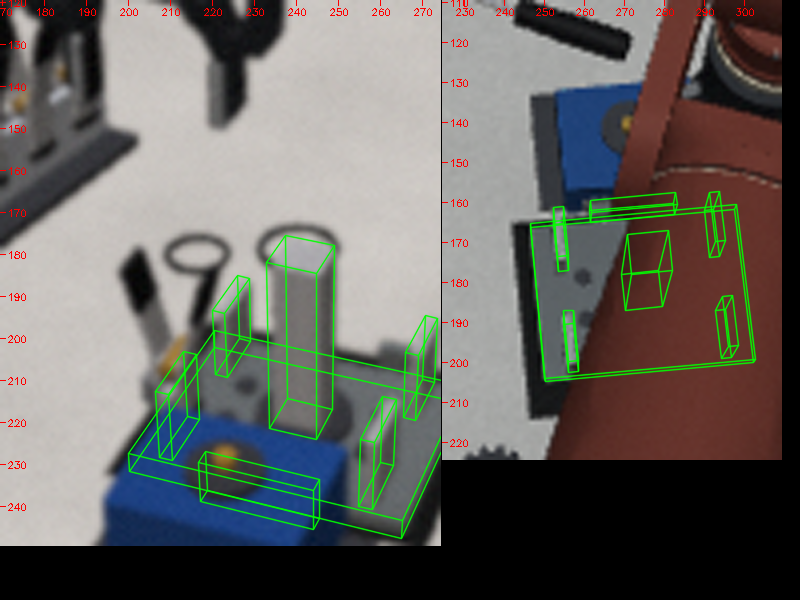

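Clip is on lug2, and the carrier hasn't moved. Next, the second clip at x=464.

Request:
servo_tool:
  increments:
    - [0.8,-20,23,0,0]
    - [0.8,-36,42,0,0]
    - [0.8,-36,42,0,0]
    - [0.8,-36,42,0,0]
    - [0.8,-36,42,5,0]
    - [0.8,-35.7,41.4,25,9]
    - [0.8,0,0,0,0]

```text
t: 20.08
tool_pos: [0.4572, -0.3168, 0.1923]
tool_rot: [-3.137, -0.01, 0.009]
contact_force: [1.2, 1.0, 0.5]
opening: 0.0684
grip_force: 0.0
```

```bash
cat > chk.py <<'E'
from h import *
r=np.load("s_f2.npy");s=get_image("scene")
for n,(x0,y0,x1,y1) in dict(stub=(230,172,255,225),lug1=(253,190,278,242),head=(190,215,230,275)).items():
    m=cv2.matchTemplate(s[y0-12:y1+12,x0-12:x1+12],r[y0:y1,x0:x1],cv2.TM_CCOEFF_NORMED);_,v,_,l=cv2.minMaxLoc(m);print(n,round(v,3),l[0]-12,l[1]-12)
E
python3 go.py 463 -316.8 102 -89.4; python3 chk.py
```

```text
t 20.07 pos [ 457.2 -316.8  192.3] yaw -89.65 tilt z [-0.006  0.005 -1.   ] open 68.4 grip 0.0 F [1.2 1.  0.5] q6 47.3
shift(tool now) [ 6.4  0.4 90.2]
spin -0.25 shift after spin [ 6.4  0.5 90.2]
stub 0.999 0 0
lug1 0.999 0 0
head 0.999 0 0
```

Request:
servo_tool:
  increments:
    - [0.8,4,0,30,0]
    - [0.8,0,0,30,0]
    - [0.8,0,0,27,0]
    - [0.8,0,0,0,0]
    - [0.33,0,0,0,0]
    - [0.33,0,0,0,0]
    - [0.33,0,0,0,0]
    - [0.33,0,0,0,0]
    - [0.33,0,0,0,0]

```text
t: 21.25
tool_pos: [0.4677, -0.3182, 0.1155]
tool_rot: [3.135, 0.019, 0.011]
contact_force: [-1.0, -0.1, 10.6]
opening: 0.0283
grip_force: 8.3
```

Request:
servo_tool:
  increments:
    - [0.32,0,0,-5,0]
    - [0.32,0,0,-15,0]
    - [0.32,0,0,-35,0]
    - [0.32,0,0,-60,0]
    - [0.32,0,0,-30,0]
    - [0.32,0,0,0,0]

```text
t: 22.0
tool_pos: [0.4661, -0.3167, 0.2592]
tool_rot: [3.137, 0.019, 0.009]
contact_force: [0.4, -0.5, -0.4]
opening: 0.0277
grip_force: 7.2
```

```bash
python3 go.py 597.5 68.8 240 -80.3; python3 chk.py
```

```text
t 22.0 pos [ 466.1 -316.7  259.2] yaw -89.32 tilt z [ 0.006 -0.004 -1.   ] open 27.7 grip 7.2 F [ 0.4 -0.5 -0.4] q6 47.5
shift(tool now) [ 135.9 -384.    18.3]
spin -9.02 shift after spin [ 194.4 -358.    18.3]
stub 0.999 0 0
lug1 0.999 0 0
head 0.999 0 0
```

Request:
servo_tool:
  increments:
    - [0.32,7,-18,0,0]
    - [0.32,14,-40,0,0]
    - [0.32,14,-40,0,0]
    - [0.32,14,-40,0,0]
    - [0.32,14,-40,0,0]
    - [0.32,14,-40,0,0]
    - [0.32,14,-40,0,0]
    - [0.32,14,-40,0,0]
    - [0.32,14,-40,2,0]
    - [0.32,12,-36,2,0]
    - [0.32,5,-10,0,-9]
    - [0.32,0,0,0,0]

```text
t: 23.55
tool_pos: [0.595, 0.0715, 0.2481]
tool_rot: [-3.13, -0.265, 0.007]
contact_force: [0.0, -1.6, -1.3]
opening: 0.0272
grip_force: 7.2
```

```bash
python3 go.py 598.3 68.9 180 -80.3
```

```text
t 23.55 pos [595.   71.5 248.1] yaw -80.31 tilt z [-0.004  0.    -1.   ] open 27.2 grip 7.2 F [ 0.  -1.6 -1.3] q6 80.0
shift(tool now) [ 3.1  3.2 68. ]
spin -0.01 shift after spin [ 3.1  3.2 68. ]
```

Request:
servo_tool:
  increments:
    - [0.32,2,3,30,0]
    - [0.32,0,0,38,0]
    - [0.32,0,0,25,0]
    - [0.32,0,0,20,0]
    - [0.32,0,0,8,0]
    - [0.32,0,0,4,0]
    - [0.32,0,0,0,0]
    - [0.32,0,0,0,0]

```text
t: 24.55
tool_pos: [0.5995, 0.067, 0.1268]
tool_rot: [3.13, 0.264, 0.003]
contact_force: [0.6, -0.4, -0.6]
opening: 0.0273
grip_force: 7.2
```

```bash
python3 go.py 598.3 68.9 115 -80.3
```

```text
t 24.55 pos [599.5  67.  126.8] yaw -80.35 tilt z [ 0.002 -0.    -1.   ] open 27.3 grip 7.2 F [ 0.6 -0.4 -0.6] q6 79.7
shift(tool now) [-0.9 -2.1 11.8]
spin -0.05 shift after spin [-0.9 -2.1 11.8]
```

Request:
servo_tool:
  increments:
    - [0.32,-1,-2,5,0]
    - [0.32,0,0,5,0]
    - [0.32,0,0,2,0]
    - [0.32,0,0,0,0]

```text
t: 25.05
tool_pos: [0.5983, 0.0688, 0.1149]
tool_rot: [3.13, 0.265, 0.003]
contact_force: [-0.6, -0.9, 4.4]
opening: 0.0273
grip_force: 7.8
```

Request:
servo_tool:
  increments:
    - [0.32,0,0,2,0]
    - [0.32,0,0,0,0]

```text
t: 25.3
tool_pos: [0.5994, 0.0686, 0.1145]
tool_rot: [3.13, 0.264, 0.007]
contact_force: [-1.7, -0.4, 9.6]
opening: 0.0279
grip_force: 8.3
```

Seated. Release and go to the third clip.

Request:
servo_tool:
  increments:
    - [0.45,0,0,0,0]
    - [0.7,0,0,0,0]
    - [0.8,0,0,0,0]
    - [0.8,0,0,-20,0]
    - [0.8,0,0,-60,0]
    - [0.8,0,0,-40,0]
    - [0.8,0,0,0,0]

```text
t: 26.18
tool_pos: [0.6003, 0.0689, 0.2389]
tool_rot: [3.129, 0.264, 0.018]
contact_force: [0.4, 0.2, 0.5]
opening: 0.0683
grip_force: 0.0
```

```bash
python3 go.py 405 -316 240 -89.4;python3 chk.py
```

```text
t 26.18 pos [600.3  68.9 238.9] yaw -80.34 tilt z [ 0.011  0.    -1.   ] open 68.3 grip 0.0 F [0.4 0.2 0.5] q6 79.8
shift(tool now) [-257.1  346.7   -3.3]
spin 9.06 shift after spin [-199.3  382.8   -3.3]
stub 0.676 0 0
lug1 0.773 1 -1
head 0.999 0 0
```

Request:
servo_tool:
  increments:
    - [0.8,-14,19,0,0]
    - [0.8,-29,39,0,0]
    - [0.8,-29,39,0,0]
    - [0.8,-29,39,0,0]
    - [0.8,-29,39,0,0]
    - [0.8,-29,39,0,0]
    - [0.8,-29,39,0,0]
    - [0.8,-29,39,10,0]
    - [0.8,-29,39,20,0]
    - [0.8,-11,16,15,9]
    - [0.8,0,0,0,0]

```text
t: 27.6
tool_pos: [0.3995, -0.3163, 0.1834]
tool_rot: [-3.137, -0.015, 0.007]
contact_force: [1.0, 0.7, 0.2]
opening: 0.0683
grip_force: 0.0
```

```bash
python3 go.py 408 -316 103 -89.4;python3 chk.py
```

```text
t 27.6 pos [ 399.5 -316.3  183.4] yaw -89.46 tilt z [-0.004  0.004 -1.   ] open 68.3 grip 0.0 F [1.  0.7 0.2] q6 42.7
shift(tool now) [ 8.8  0.2 80.3]
spin -0.06 shift after spin [ 8.8  0.2 80.3]
stub 0.676 0 0
lug1 0.774 1 -1
head 0.999 0 0
```

```bash
sed -i 's/stub=(230,172,255,225)/stub=(228,175,247,215),lug3=(212,188,232,212)/' chk.py; python3 chk.py
```

```text
stub 0.998 0 0
lug3 0.999 0 0
lug1 0.775 1 -1
head 0.999 0 0
```

Request:
servo_tool:
  increments:
    - [0.8,6.5,0,30,0]
    - [0.8,0,0,30,0]
    - [0.8,0,0,16,0]
    - [0.8,0,0,0,0]
    - [0.33,0,0,0,0]
    - [0.33,0,0,0,0]
    - [0.33,0,0,0,0]
    - [0.33,0,0,0,0]
    - [0.33,0,0,0,0]

```text
t: 28.82
tool_pos: [0.4113, -0.3192, 0.1161]
tool_rot: [3.134, 0.018, 0.01]
contact_force: [-0.9, -0.7, 10.4]
opening: 0.028
grip_force: 8.4
```

Request:
servo_tool:
  increments:
    - [0.32,0,0,-5,0]
    - [0.32,0,0,-15,0]
    - [0.32,0,0,-35,0]
    - [0.32,0,0,-60,0]
    - [0.32,0,0,-30,0]
    - [0.32,0,0,0,0]

```text
t: 29.58
tool_pos: [0.41, -0.3172, 0.2599]
tool_rot: [3.137, 0.018, 0.008]
contact_force: [1.5, -0.6, -1.6]
opening: 0.0275
grip_force: 7.2
```

```bash
python3 go.py 536.4 -67.5 250 -80.3; python3 chk.py
```

```text
t 29.57 pos [ 410.  -317.2  259.9] yaw -89.33 tilt z [ 0.005 -0.004 -1.   ] open 27.5 grip 7.2 F [ 1.5 -0.6 -1.6] q6 43.4
shift(tool now) [ 129.3 -248.2    9.4]
spin -9.03 shift after spin [ 166.6 -224.9    9.4]
stub 0.998 0 0
lug3 0.999 0 0
lug1 0.774 1 -1
head 0.999 0 0
```

Request:
servo_tool:
  increments:
    - [0.32,9,-17,0,0]
    - [0.32,19,-37,0,0]
    - [0.32,19,-37,0,0]
    - [0.32,19,-37,0,0]
    - [0.32,19,-37,0,0]
    - [0.32,19,-37,5,0]
    - [0.32,19,-34,5,0]
    - [0.32,6,-12,10,-9]
    - [0.32,0,0,20,0]
    - [0.32,0,0,20,0]
    - [0.32,0,0,0,0]

```text
t: 31.0
tool_pos: [0.5328, -0.0668, 0.1918]
tool_rot: [-3.129, -0.261, 0.01]
contact_force: [-0.2, -0.0, -1.0]
opening: 0.0276
grip_force: 7.2
```

```bash
python3 go.py 536.4 -67.5 115.5 -80.3
```

```text
t 31.0 pos [532.8 -66.8 191.8] yaw -80.46 tilt z [-0.006  0.002 -1.   ] open 27.6 grip 7.2 F [-0.2 -0.  -1. ] q6 65.4
shift(tool now) [ 3.9  1.5 76.3]
spin -0.16 shift after spin [ 3.9  1.5 76.3]
```

Request:
servo_tool:
  increments:
    - [0.32,1.5,1,20,0]
    - [0.32,0,0,20,0]
    - [0.32,0,0,15,0]
    - [0.32,0,0,10,0]
    - [0.32,0,0,0,0]
    - [0.32,0,0,0,0]

```text
t: 31.75
tool_pos: [0.5371, -0.0677, 0.1313]
tool_rot: [3.13, 0.264, 0.002]
contact_force: [-0.8, 0.3, -1.2]
opening: 0.0274
grip_force: 7.2
```

```bash
python3 go.py 536.4 -67.5 115.5 -80.3
```

```text
t 31.75 pos [537.1 -67.7 131.3] yaw -80.34 tilt z [ 0.001 -0.    -1.   ] open 27.4 grip 7.2 F [-0.8  0.3 -1.2] q6 65.3
shift(tool now) [-0.7 -0.3 15.8]
spin -0.04 shift after spin [-0.7 -0.3 15.8]
```

Request:
servo_tool:
  increments:
    - [0.32,-0.7,-0.3,6,0]
    - [0.32,0,0,5,0]
    - [0.32,0,0,4,0]
    - [0.32,0,0,2,0]
    - [0.32,0,0,0,0]

```text
t: 32.38
tool_pos: [0.5372, -0.068, 0.1155]
tool_rot: [3.129, 0.264, 0.004]
contact_force: [-1.0, -1.0, 6.4]
opening: 0.0277
grip_force: 8.0
```

Request:
servo_tool:
  increments:
    - [0.32,0,0,1,0]
    - [0.32,0,0,0,0]

```text
t: 32.62
tool_pos: [0.5377, -0.0682, 0.1154]
tool_rot: [3.128, 0.264, 0.006]
contact_force: [-1.2, -1.4, 8.4]
opening: 0.0274
grip_force: 8.2
```

Request:
servo_tool:
  increments:
    - [0.45,0,0,0,0]
    - [0.7,0,0,0,0]
    - [0.8,0,0,0,0]
    - [0.8,0,0,-20,0]
    - [0.8,0,0,-50,0]
    - [0.8,0,0,-30,0]
    - [0.8,0,0,0,0]

```text
t: 33.5
tool_pos: [0.5381, -0.0678, 0.2178]
tool_rot: [3.128, 0.264, 0.012]
contact_force: [0.1, 0.8, -0.8]
opening: 0.0685
grip_force: 0.0
```

```bash
python3 go.py 350 -316 200 -89.4;python3 chk.py
```

```text
t 33.5 pos [538.1 -67.8 217.8] yaw -80.33 tilt z [ 0.008 -0.002 -1.   ] open 68.5 grip 0.0 F [ 0.1  0.8 -0.8] q6 65.3
shift(tool now) [-227.2  213.    16.8]
spin 9.07 shift after spin [-190.8  246.1   16.8]
stub 0.747 0 0
lug3 0.84 0 0
lug1 0.774 1 -1
head 0.999 0 0
```

Request:
servo_tool:
  increments:
    - [0.8,-14,13,0,0]
    - [0.8,-36,34,0,0]
    - [0.8,-36,34,0,0]
    - [0.8,-36,34,0,0]
    - [0.8,-36,34,0,0]
    - [0.8,-36,34,10,0]
    - [0.8,-33,30,20,9]
    - [0.8,0,0,0,0]
    - [0.8,0,0,0,0]

```text
t: 34.67
tool_pos: [0.3471, -0.315, 0.1816]
tool_rot: [-3.14, -0.018, 0.002]
contact_force: [-0.1, -0.2, -0.2]
opening: 0.0684
grip_force: 0.0
```

```bash
python3 go.py 355.7 -315.8 103 -89.4;python3 chk.py
```

```text
t 34.67 pos [ 347.1 -315.   181.6] yaw -89.33 tilt z [-0.001  0.002 -1.   ] open 68.4 grip 0.0 F [-0.1 -0.2 -0.2] q6 38.0
shift(tool now) [ 8.6  1.1 78.6]
spin 0.07 shift after spin [ 8.6  1.1 78.6]
stub 0.746 0 0
lug3 0.841 0 0
lug1 0.774 1 -1
head 0.999 0 0
```

Request:
servo_tool:
  increments:
    - [0.8,7,1,30,0]
    - [0.8,0,0,30,0]
    - [0.8,0,0,14,0]
    - [0.8,0,0,0,0]
    - [0.33,0,0,0,0]
    - [0.33,0,0,0,0]
    - [0.33,0,0,0,0]
    - [0.33,0,0,0,0]
    - [0.33,0,0,0,0]

```text
t: 35.85
tool_pos: [0.3571, -0.3196, 0.1139]
tool_rot: [3.134, 0.018, 0.009]
contact_force: [-0.7, -0.1, 10.6]
opening: 0.0283
grip_force: 8.5
```

Request:
servo_tool:
  increments:
    - [0.32,0,0,-5,0]
    - [0.32,0,0,-15,0]
    - [0.32,0,0,-35,0]
    - [0.32,0,0,-60,0]
    - [0.32,0,0,-30,0]
    - [0.32,0,0,0,0]

```text
t: 36.6
tool_pos: [0.3558, -0.3173, 0.2577]
tool_rot: [3.137, 0.018, 0.007]
contact_force: [0.7, -0.2, -1.3]
opening: 0.0273
grip_force: 7.2
```

```bash
python3 go.py 515.5 54.7 250 -80.3; python3 chk.py
```

```text
t 36.6 pos [ 355.8 -317.3  257.7] yaw -89.33 tilt z [ 0.004 -0.005 -1.   ] open 27.3 grip 7.2 F [ 0.7 -0.2 -1.3] q6 38.6
shift(tool now) [ 164.  -370.2    6.6]
spin -9.03 shift after spin [ 220.  -339.8    6.6]
stub 0.744 0 0
lug3 0.843 0 0
lug1 0.774 1 -1
head 0.999 0 0
```

Request:
servo_tool:
  increments:
    - [0.32,8,-18,0,0]
    - [0.32,18,-41,0,0]
    - [0.32,18,-41,0,0]
    - [0.32,18,-41,0,0]
    - [0.32,18,-41,0,0]
    - [0.32,18,-41,0,0]
    - [0.32,18,-41,0,0]
    - [0.32,18,-41,0,0]
    - [0.32,18,-41,0,0]
    - [0.32,10.5,-24,0,-9]
    - [0.32,0,0,20,0]
    - [0.32,0,0,30,0]

```text
t: 38.15
tool_pos: [0.5121, 0.0551, 0.2011]
tool_rot: [3.13, 0.262, -0.003]
contact_force: [0.3, 0.1, -0.3]
opening: 0.0275
grip_force: 7.2
```

Request:
servo_tool:
  increments:
    - [0.32,0,0,15,0]
    - [0.32,0,0,0,0]

```text
t: 38.4
tool_pos: [0.5113, 0.0548, 0.1858]
tool_rot: [-3.13, -0.262, 0.008]
contact_force: [-0.5, -0.3, -0.5]
opening: 0.0271
grip_force: 7.2
```

```bash
python3 go.py 514 54.5 113.5 -80.3
```

```text
t 38.4 pos [511.3  54.8 185.8] yaw -80.45 tilt z [-0.005  0.    -1.   ] open 27.1 grip 7.2 F [-0.5 -0.3 -0.5] q6 78.3
shift(tool now) [ 3.   0.8 72.3]
spin -0.15 shift after spin [ 3.   0.9 72.3]
```

Request:
servo_tool:
  increments:
    - [0.32,0.5,0.5,20,0]
    - [0.32,0,0,20,0]
    - [0.32,0,0,12,0]
    - [0.32,0,0,7,0]
    - [0.32,0,0,0,0]
    - [0.32,0,0,0,0]

```text
t: 39.15
tool_pos: [0.5142, 0.0551, 0.1303]
tool_rot: [3.13, 0.265, 0.002]
contact_force: [-0.7, 0.3, -0.3]
opening: 0.0275
grip_force: 7.2
```

```bash
python3 go.py 514 54.5 113.5 -80.3
```

```text
t 39.15 pos [514.2  55.1 130.3] yaw -80.34 tilt z [ 0.001 -0.    -1.   ] open 27.5 grip 7.2 F [-0.7  0.3 -0.3] q6 78.2
shift(tool now) [-0.3  0.5 16.8]
spin -0.04 shift after spin [-0.3  0.5 16.8]
```

Request:
servo_tool:
  increments:
    - [0.32,0,0.5,6,0]
    - [0.32,0,0,5,0]
    - [0.32,0,0,4,0]
    - [0.32,0,0,3,0]
    - [0.32,0,0,0,0]

```text
t: 39.78
tool_pos: [0.5151, 0.0543, 0.1134]
tool_rot: [3.13, 0.264, 0.004]
contact_force: [-0.7, -1.0, 4.8]
opening: 0.0277
grip_force: 7.9
```

Request:
servo_tool:
  increments:
    - [0.32,0,0,1,0]
    - [0.32,0,0,0,0]

```text
t: 40.02
tool_pos: [0.5156, 0.0543, 0.1133]
tool_rot: [3.129, 0.264, 0.007]
contact_force: [-0.6, 0.6, 8.7]
opening: 0.0275
grip_force: 8.2
```

Now release, retreat out of the top camera's view (towards +y, the lever side), and look.

Request:
servo_tool:
  increments:
    - [0.45,0,0,0,0]
    - [0.7,0,0,0,0]
    - [0.8,0,0,0,0]
    - [0.8,0,0,-20,0]
    - [0.8,0,0,-50,0]
    - [0.8,0,0,-30,0]
    - [0.4,-15,-50,0,0]
    - [0.1,-15,-55,0,0]
    - [0,-15,-55,0,0]
    - [0,-10,-50,0,0]
    - [0,0,0,0,0]

```text
t: 41.4
tool_pos: [0.4227, 0.2548, 0.2104]
tool_rot: [-3.129, -0.273, 0.001]
contact_force: [-1.1, -1.2, 0.4]
opening: -0.0002
grip_force: 0.0
```

```bash
python3 go.py 560 198 85 -90; python3 look.py g1 564.8 0.3 9.7
```

```text
t 41.4 pos [422.7 254.8 210.4] yaw -80.04 tilt z [-0.001  0.001 -1.   ] open -0.2 grip 0.0 F [-1.1 -1.2  0.4] q6 102.4
shift(tool now) [125.4  79.8 125.2]
spin 9.96 shift after spin [137.4  56.9 125.2]
```

View pics/g1.png

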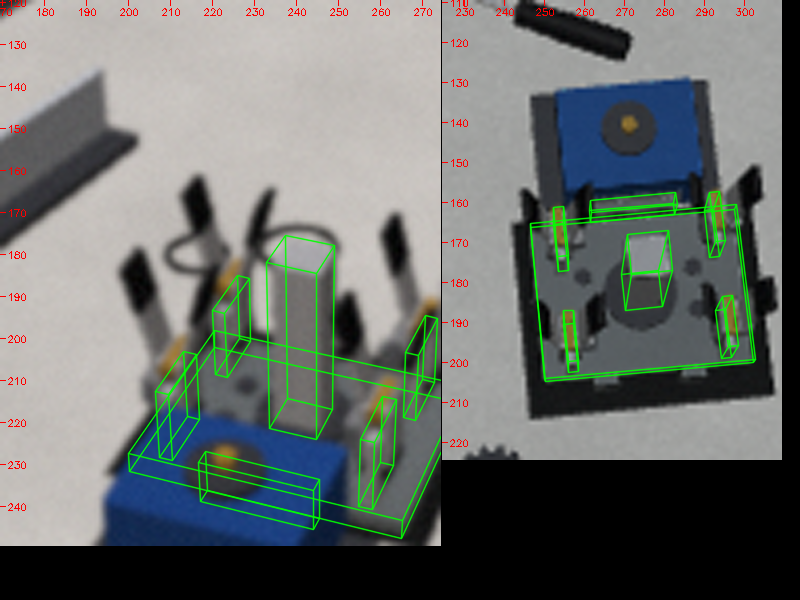

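All four clips sit centred on their lugs in both views, and the carrier matches the docked overlay. I'll re-grip the stub and press once against the head to make sure of contact.

```bash
python3 go.py 564.5 0.3 215 -80.3
```

```text
t 41.5 pos [424.1 252.5 210.3] yaw -80.27 tilt z [-0.    -0.001 -1.   ] open 0.0 grip 0.0 F [ 0.4 -0.2 -0. ] q6 102.4
shift(tool now) [ 95.8 272.3  -4.6]
spin 0.03 shift after spin [ 96.  272.2  -4.6]
```

Request:
servo_tool:
  increments:
    - [0.6,16,45,-5,0]
    - [0.6,16,45,0,0]
    - [0.6,16,45,0,0]
    - [0.6,16,45,0,0]
    - [0.6,16,45,0,0]
    - [0.6,14,42,0,0]
    - [0.6,2,5,0,0]
    - [0.6,0,0,0,0]
    - [0.6,0,0,0,0]

```text
t: 42.62
tool_pos: [0.5641, 0.0008, 0.2155]
tool_rot: [-3.13, -0.265, 0.001]
contact_force: [0.6, 0.1, 0.4]
opening: 0.0515
grip_force: 0.0
```

```bash
python3 go.py 564 0.3 98 -80.3
```

```text
t 42.62 pos [564.1   0.8 215.5] yaw -80.32 tilt z [-0.  0. -1.] open 51.5 grip 0.0 F [0.6 0.1 0.4] q6 72.8
shift(tool now) [-1.000e-01  5.000e-01  1.175e+02]
spin -0.02 shift after spin [-1.000e-01  5.000e-01  1.175e+02]
```

Request:
servo_tool:
  increments:
    - [0.6,0,0.5,40,0]
    - [0.6,0,0,40,0]
    - [0.6,0,0,36,0]
    - [0.6,0,0,0,0]
    - [0.2,0,0,0,0]
    - [0.2,0,0,0,0]
    - [0.2,0,0,0,0]
    - [0.2,1,0,0,0]
    - [0.2,1,0,0,0]
    - [0.2,0,0,0,0]
  force: 60

```text
t: 43.88
tool_pos: [0.5662, 0.0005, 0.1021]
tool_rot: [-3.13, -0.265, 0.003]
contact_force: [-9.8, 4.6, 11.4]
opening: 0.0291
grip_force: 63.4
```

Request:
servo_tool:
  increments:
    - [0.2,1.5,0,-1,0]
    - [0.2,0,0,0,0]

```text
t: 44.12
tool_pos: [0.5665, 0.0005, 0.1023]
tool_rot: [-3.13, -0.265, 0.008]
contact_force: [-10.8, 2.5, 11.3]
opening: 0.0291
grip_force: 63.4
```

Request:
servo_tool:
  increments:
    - [0.2,1.5,0,-1,0]
    - [0.2,0,0,0,0]

```text
t: 44.38
tool_pos: [0.5669, 0.0005, 0.1026]
tool_rot: [-3.13, -0.266, 0.012]
contact_force: [-14.9, 2.1, 10.2]
opening: 0.0293
grip_force: 63.1
```

Request:
servo_tool:
  increments:
    - [0.2,-2,0,0,0]
    - [0.5,0,0,0,0]
    - [0.6,0,0,0,0]
    - [0.6,-1,0,-10,0]
    - [0.6,0,0,-50,0]
    - [0.6,0,0,-50,0]
    - [0.3,0,0,0,0]
    - [0,0,-30,0,0]
    - [0,0,-50,0,0]
    - [0,0,-50,0,0]
    - [0,0,-50,0,0]
    - [0,0,0,0,9]

```text
t: 45.88
tool_pos: [0.5353, 0.1804, 0.2109]
tool_rot: [-3.141, -0.018, 0.002]
contact_force: [0.6, 0.1, -0.0]
opening: 0.0001
grip_force: 0.0
```

```bash
python3 go.py 550 199 75 -90
```

```text
t 45.88 pos [535.3 180.4 210.9] yaw -89.33 tilt z [-0.001  0.    -1.   ] open 0.1 grip 0.0 F [ 0.6  0.1 -0. ] q6 100.4
shift(tool now) [ 15.1 -18.4 135.9]
spin 0.67 shift after spin [ 14.9 -18.6 135.9]
```

Request:
servo_tool:
  increments:
    - [0,10,-18.5,45,0.7]
    - [0,0,0,45,0]
    - [0,0,0,45,0]
    - [0,0,0,0,0]
    - [0,15,0,0,0]
    - [0,15,0,0,0]
    - [0,15,0,0,0]
    - [0,15,0,0,0]
    - [0,15,0,0,0]
    - [0,10,0,0,0]
    - [0,5,0,0,0]
    - [0,0,0,0,0]

```text
t: 47.38
tool_pos: [0.6364, 0.1961, 0.0763]
tool_rot: [3.141, -0.001, -0.0]
contact_force: [0.4, -0.5, 0.2]
opening: -0.0
grip_force: 0.0
```

Request:
servo_tool:
  increments:
    - [0,4,0,0,0]
    - [0,2,0,0,0]
    - [0,0,0,0,0]

```text
t: 47.75
tool_pos: [0.6422, 0.1962, 0.0766]
tool_rot: [3.142, -0.001, -0.0]
contact_force: [-0.7, 0.4, -1.0]
opening: 0.0001
grip_force: 0.3
```

Request:
servo_tool:
  increments:
    - [0,2,0,0,0]
    - [0,0,0,0,0]

```text
t: 48.0
tool_pos: [0.6443, 0.1962, 0.0766]
tool_rot: [-3.142, 0.001, -0.0]
contact_force: [-0.6, -0.3, -0.2]
opening: 0.0001
grip_force: 0.3
```

Request:
servo_tool:
  increments:
    - [0,3,0,0,0]
    - [0,0,0,0,0]

```text
t: 48.25
tool_pos: [0.6475, 0.1961, 0.0767]
tool_rot: [-3.142, 0.001, -0.001]
contact_force: [-0.4, 0.8, -0.9]
opening: 0.0
grip_force: 0.2
```

Request:
servo_tool:
  increments:
    - [0,2,0,0,0]
    - [0,0,0,0,0]

```text
t: 48.5
tool_pos: [0.6494, 0.1961, 0.0766]
tool_rot: [-3.142, 0.001, -0.0]
contact_force: [-0.5, -0.4, -0.4]
opening: -0.0004
grip_force: 0.3
```

Request:
servo_tool:
  increments:
    - [0,2,0,0,0]
    - [0,0,0,0,0]

```text
t: 48.75
tool_pos: [0.6501, 0.1962, 0.0764]
tool_rot: [3.141, -0.001, -0.005]
contact_force: [-6.0, -0.4, 1.6]
opening: -0.0001
grip_force: 2.6
```

Request:
servo_tool:
  increments:
    - [0,-10,0,0,0]
    - [0,-20,0,-20,0]
    - [0,0,0,-50,0]
    - [0,0,0,-50,0]
    - [0,0,0,0,0]

```text
t: 49.38
tool_pos: [0.6245, 0.1969, 0.204]
tool_rot: [-3.139, 0.001, -0.02]
contact_force: [0.4, 0.6, 0.4]
opening: 0.0002
grip_force: 0.0
```

```bash
python3 go.py 700 197 75 -90; sed -i 's/s_f2/s_g1/; s/stub=.*head=/car=(205,165,272,242),head=/' chk.py; python3 chk.py;  python3 - <<'E'
from h import *
a=np.load("t_g1.npy");b=get_image("top")
d=np.abs(a.astype(int)-b).max(2)>40;
c=b[140:175,200:232].astype(int).max(2);ys,xs=np.where(c<45);print("dark px",len(xs),xs.mean()+200,ys.mean()+140)
c=np.load("top.npy")[140:175,200:232].astype(int).max(2);ys,xs=np.where(c<45);print("before",len(xs),xs.mean()+200,ys.mean()+140)
print(proj("top",[[.671,.197,.092],[.594,.197,.092]]))
E
```

```text
t 49.38 pos [624.5 196.9 204. ] yaw -90.04 tilt z [ 0.013  0.002 -1.   ] open 0.2 grip 0.0 F [0.4 0.6 0.4] q6 101.0
shift(tool now) [ 73.9   0.2 129.9]
spin -0.04 shift after spin [ 73.9   0.2 129.9]
car 0.997 0 0
head 0.999 0 0
dark px 33 222.6969696969697 153.45454545454547
before 68 212.5735294117647 161.77941176470588
[[214.57581135 138.39101694]
 [212.09453611 162.18671492]]
```

Run:
```python
from h import *
s=get_image("scene")
for X in([.671,.197,.092],[.594,.197,.092]):
    u,v=proj("scene",[X])[0].round().astype(int);print(u,v,s[v-3:v+2,u-2:u+3].mean((0,1)).round())
```

```text
298 249 [26. 26. 26.]
312 227 [204. 199. 195.]
```

Request:
servo_tool:
  increments:
    - [0,40,0,-10,0]
    - [0,45,0,0,0]
    - [0,10,0,0,0]
    - [0,0,0,0,0]

```text
t: 50.02
tool_pos: [0.7154, 0.1959, 0.2041]
tool_rot: [3.141, -0.002, -0.006]
contact_force: [-0.0, 0.1, 0.1]
opening: -0.0001
grip_force: 0.0
```

```bash
python3 go.py 715 197 76 -90
```

```text
t 50.02 pos [715.4 195.9 204.1] yaw -90.06 tilt z [-0.004 -0.001 -1.   ] open -0.1 grip 0.0 F [-0.   0.1  0.1] q6 99.6
shift(tool now) [ 1.000e-01 -1.200e+00  1.281e+02]
spin -0.06 shift after spin [ 1.000e-01 -1.200e+00  1.281e+02]
```

Request:
servo_tool:
  increments:
    - [0,0,-1,45,0]
    - [0,0,0,45,0]
    - [0,0,0,38,0]
    - [0,0,0,0,0]
    - [0,-15,0,0,0]
    - [0,-15,0,0,0]
    - [0,-15,0,0,0]
    - [0,-15,0,0,0]
    - [0,-15,0,0,0]
    - [0,-12,0,0,0]
    - [0,-6,0,0,0]
    - [0,0,0,0,0]

```text
t: 51.52
tool_pos: [0.623, 0.1972, 0.0791]
tool_rot: [-3.142, 0.001, -0.0]
contact_force: [-0.0, -0.3, 1.0]
opening: 0.0
grip_force: 0.0
```

Request:
servo_tool:
  increments:
    - [0,-3,0,0,0]
    - [0,0,0,0,0]

```text
t: 51.78
tool_pos: [0.6209, 0.1971, 0.0788]
tool_rot: [-3.141, 0.001, -0.002]
contact_force: [2.4, -0.4, -1.1]
opening: 0.0
grip_force: 1.1
```

Request:
servo_tool:
  increments:
    - [0,-2,0,0,0]
    - [0,0,0,0,0]

```text
t: 52.02
tool_pos: [0.6206, 0.1971, 0.079]
tool_rot: [-3.141, 0.002, -0.01]
contact_force: [9.2, 1.3, -4.3]
opening: 0.0003
grip_force: 4.3
```

Request:
servo_tool:
  increments:
    - [0,10,0,0,0]
    - [0,10,0,-30,0]
    - [0,0,0,-55,0]
    - [0,0,0,-55,0]
    - [0.6,0,0,0,-9.7]
    - [0.6,0,0,0,0]

```text
t: 52.78
tool_pos: [0.6383, 0.1972, 0.2191]
tool_rot: [-3.131, -0.261, 0.0]
contact_force: [-0.2, 0.0, 0.0]
opening: 0.0359
grip_force: 0.0
```

```bash
python3 go.py 564.5 0.5 215 -80.3; python3 chk.py
python3 - <<'E'
from h import *
s=get_image("scene")
for X in([.671,.197,.092],[.594,.197,.092]):
    u,v=proj("scene",[X])[0].round().astype(int);print(u,v,s[v-3:v+2,u-2:u+3].mean((0,1)).round())
E
```

```text
t 52.77 pos [638.3 197.2 219.1] yaw -80.45 tilt z [-0.  0. -1.] open 35.9 grip 0.0 F [-0.2  0.   0. ] q6 91.2
shift(tool now) [-105.4  181.7    4.1]
spin -0.15 shift after spin [-105.9  181.4    4.1]
car 0.997 0 0
head 0.999 0 0
298 249 [196. 191. 187.]
312 227 [45. 44. 44.]
```

Request:
servo_tool:
  increments:
    - [0.6,-15,26,0,0]
    - [0.6,-22,38,0,0]
    - [0.6,-22,38,0,0]
    - [0.6,-22,38,0,0]
    - [0.6,-20,35,3,0]
    - [0.6,-4,6,0,0]
    - [0.6,0,0,0,0]
    - [0.6,0,0,0,0]

```text
t: 53.88
tool_pos: [0.5652, 0.0021, 0.2153]
tool_rot: [-3.13, -0.265, 0.001]
contact_force: [0.5, -0.5, -0.2]
opening: 0.0512
grip_force: 0.0
```

```bash
python3 go.py 564.5 0.5 97 -80.3
```

```text
t 53.88 pos [565.2   2.1 215.3] yaw -80.31 tilt z [-0.001  0.    -1.   ] open 51.2 grip 0.0 F [ 0.5 -0.5 -0.2] q6 73.0
shift(tool now) [ -0.9   1.5 118.3]
spin -0.01 shift after spin [ -0.9   1.5 118.3]
```

Request:
servo_tool:
  increments:
    - [0.6,-1,1.5,40,0]
    - [0.6,0,0,40,0]
    - [0.6,0,0,36,0]
    - [0.6,0,0,0,0]
    - [0.2,0,0,0,0]
    - [0.2,0,0,0,0]
    - [0.2,0,0,0,0]
    - [0.2,0,0,0,0]
  force: 80

```text
t: 54.88
tool_pos: [0.5657, 0.0002, 0.1018]
tool_rot: [-3.129, -0.265, -0.006]
contact_force: [-1.0, 6.1, 4.2]
opening: 0.0291
grip_force: 81.0
```

Request:
servo_tool:
  increments:
    - [0.2,-5,0,-5,0]
    - [0.2,-15,0,-15,0]
    - [0.2,-30,0,-20,0]
    - [0.2,-20,0,-10,0]
    - [0.2,-10,0,0,0]
    - [0.2,0,0,0,0]
  force: 110

```text
t: 55.62
tool_pos: [0.4841, -0.0141, 0.1479]
tool_rot: [-3.13, -0.264, 0.004]
contact_force: [0.4, 0.7, -9.1]
opening: 0.0283
grip_force: 109.5
```

```bash
python3 go.py 490 -12 145 99.7
```

```text
t 55.62 pos [484.1 -14.1 147.9] yaw -80.37 tilt z [-0.002  0.    -1.   ] open 28.3 grip 109.5 F [ 0.4  0.7 -9.1] q6 69.9
shift(tool now) [ 6.2 -1.   2.9]
spin 179.93 shift after spin [-6.2  1.   2.9]
```

Request:
servo_tool:
  increments:
    - [0.2,0,0,0,-4]
    - [0.2,0,0,0,-9]
    - [0.2,0,0,0,-9]
    - [0.2,0,0,0,-9]
    - [0.2,0,0,0,-9]
    - [0.2,0,0,0,-9]
    - [0.2,0,0,0,-9]
    - [0.2,0,0,0,-9]
    - [0.2,0,0,0,-9]
    - [0.2,0,0,0,-9]
    - [0.2,0,0,0,-9]
    - [0.2,0,0,0,-9]

```text
t: 57.12
tool_pos: [0.4854, -0.0139, 0.1483]
tool_rot: [-1.734, -2.618, 0.001]
contact_force: [-0.2, 1.0, -8.0]
opening: 0.0286
grip_force: 109.6
```

Request:
servo_tool:
  increments:
    - [0.2,0,0,0,-9]
    - [0.2,0,0,0,-9]
    - [0.2,0,0,0,-9]
    - [0.2,0,0,0,-9]
    - [0.2,0,0,0,-9]
    - [0.2,0,0,0,-9]
    - [0.2,0,0,0,-9]
    - [0.2,0,0,0,-9]
    - [0.2,0,0,0,-5]
    - [0.2,0,0,0,0]
    - [0.2,0,0,0,0]

```text
t: 58.5
tool_pos: [0.4854, -0.0139, 0.1489]
tool_rot: [0.262, -3.13, -0.0]
contact_force: [-0.1, -0.2, -9.7]
opening: 0.0287
grip_force: 109.6
```

```bash
python3 go.py 556.5 -1 105 99.7
```

```text
t 58.5 pos [485.4 -13.9 148.9] yaw 99.59 tilt z [-0.001  0.    -1.   ] open 28.7 grip 109.6 F [-0.1 -0.2 -9.7] q6 -110.0
shift(tool now) [-72.3   0.9  43.9]
spin -0.11 shift after spin [-72.3   0.7  43.9]
```

Request:
servo_tool:
  increments:
    - [0.2,-15,0.5,8,-0.1]
    - [0.2,-25,0.3,14,0]
    - [0.2,-20,0,14,0]
    - [0.2,-7,0,4,0]
    - [0.2,0,0,2,0]
    - [0.2,0,0,0,0]
    - [0.2,0,0,0,0]

```text
t: 59.38
tool_pos: [0.5512, -0.002, 0.1082]
tool_rot: [-0.267, 3.129, -0.0]
contact_force: [-0.1, -0.0, -8.6]
opening: 0.0286
grip_force: 109.7
```

```bash
python3 go.py 563 0 101.8 99.7
```

```text
t 59.38 pos [551.2  -2.  108.2] yaw 99.74 tilt z [ 0.001 -0.    -1.   ] open 28.6 grip 109.7 F [-0.1 -0.  -8.6] q6 -107.7
shift(tool now) [-11.9  -0.    6.4]
spin 0.04 shift after spin [-11.9  -0.    6.4]
```

Request:
servo_tool:
  increments:
    - [0.2,-3,0,2,0]
    - [0.2,-3,0,2,0]
    - [0.2,-2,0,1,0]
    - [0.2,0,0,0,0]

```text
t: 59.88
tool_pos: [0.5593, -0.0005, 0.1024]
tool_rot: [0.267, -3.13, -0.0]
contact_force: [-0.7, -0.0, -8.9]
opening: 0.0284
grip_force: 109.7
```

Request:
servo_tool:
  increments:
    - [0.2,0,0,0.5,0]
    - [0.2,0,0,0.5,0]
    - [0.2,0,0,0.5,0]
    - [0.2,0,0,0,0]

```text
t: 60.38
tool_pos: [0.5596, -0.0005, 0.1019]
tool_rot: [-0.267, 3.13, -0.0]
contact_force: [-0.2, 0.3, -2.6]
opening: 0.0284
grip_force: 110.3
```

Request:
servo_tool:
  increments:
    - [0.2,-1.5,0,0.2,0]
    - [0.2,-1.5,0,0,0]
    - [0.2,0,0,0,0]

```text
t: 60.75
tool_pos: [0.5611, -0.0003, 0.1021]
tool_rot: [0.267, -3.126, 0.001]
contact_force: [-10.4, -0.1, 4.5]
opening: 0.0286
grip_force: 111.6
```

Request:
servo_tool:
  increments:
    - [0.2,-1,0,0,0]
    - [0.2,-1,0,0,0]
    - [0.2,0,0,0,0]

```text
t: 61.12
tool_pos: [0.5614, -0.0002, 0.1024]
tool_rot: [0.267, -3.122, 0.001]
contact_force: [-17.3, -2.6, 11.6]
opening: 0.0293
grip_force: 112.2
```

Request:
servo_tool:
  increments:
    - [0.2,-1,0,0,0]
    - [0.2,-1,0,0,0]
    - [0.2,0,0,0,0]

```text
t: 61.5
tool_pos: [0.562, -0.0001, 0.1028]
tool_rot: [0.267, -3.117, 0.001]
contact_force: [-24.3, -2.1, 16.7]
opening: 0.0289
grip_force: 113.0
```

```bash
python3 go.py 562 0 102 99.7; python3 -c "
from station import *;o=get_obs();print(o['wrist_torque'],o['contact_force'])"
```

```text
t 61.5 pos [ 5.620e+02 -1.000e-01  1.028e+02] yaw 99.77 tilt z [-0.013 -0.002 -1.   ] open 28.9 grip 113.0 F [-24.3  -2.1  16.7] q6 -107.2
shift(tool now) [-0.1  0.1  0.8]
spin 0.07 shift after spin [-0.1  0.1  0.8]
[-0.37788896  4.00340069 -0.07772768] [-24.28265142  -2.12400906  16.68167231]
```

Torque about z is only -0.08 N m, so both pads bear evenly. Ease off, release, and go to the lever.

Request:
servo_tool:
  increments:
    - [0.2,2.5,0,0,0]
    - [0.2,0,0,0,0]
    - [0.5,0,0,0,0]
    - [0.6,0,0,0,0]
    - [0.6,1,0,-10,0]
    - [0.6,0,0,-50,0]
    - [0.6,0,0,-50,0]
    - [0.6,10,40,0,0]
    - [0.3,10,55,0,0]
    - [0,10,55,0,0]
    - [0,10,50,0,0]
    - [0,0,0,0,0]

```text
t: 63.0
tool_pos: [0.4887, 0.1931, 0.2121]
tool_rot: [-0.275, 3.128, 0.001]
contact_force: [0.1, 0.0, 0.2]
opening: 0.0003
grip_force: 0.0
```

```bash
python3 go.py 540 198 76 90; sed -i 's/E+=box(65,75,-35,35,0,30)/E+=box(65,75,-35,35,0,30)+box(-75,-65,25,45,0,30)+box(-75,-65,-45,-25,0,30)/' look.py; python3 look.py k1 563.3 0.2 189.75
```

```text
t 63.0 pos [488.7 193.1 212.1] yaw 100.05 tilt z [ 0.002  0.001 -1.   ] open 0.3 grip 0.0 F [0.1 0.  0.2] q6 -86.6
shift(tool now) [-51.1  -4.2 136.2]
spin 10.05 shift after spin [-51.1   4.8 136.2]
```

View pics/k1.png

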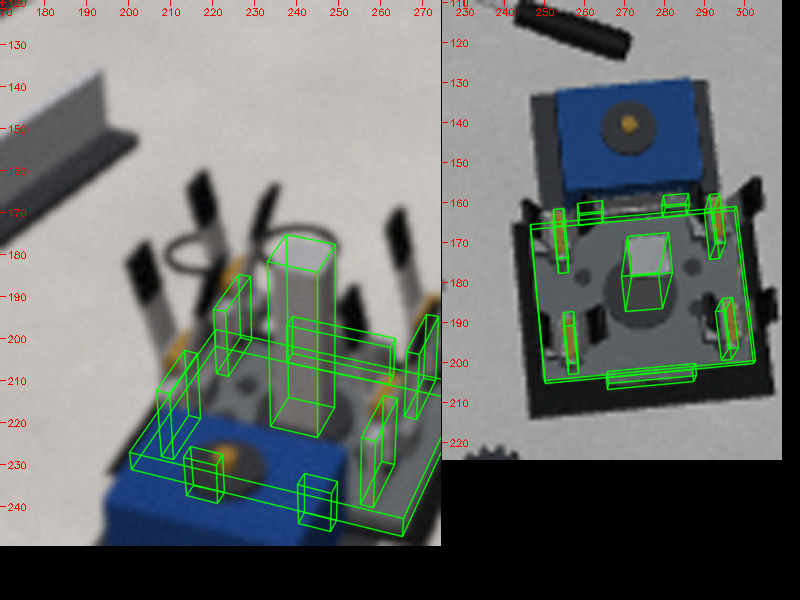

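Docked with the two pads at the head, and all the clips are on. Now throw the lever.

Request:
servo_tool:
  increments:
    - [0,-25,-2,0,0]
    - [0,-26,-2,0,0]
    - [0,0,0,0,10]
    - [0,0,0,45,0]
    - [0,0,0,45,0]
    - [0,0,0,46,0]
    - [0,0,0,0,0]
    - [0,-15,0,0,0]
    - [0,-15,0,0,0]
    - [0,-15,0,0,0]
    - [0,-15,0,0,0]
    - [0,0,0,0,0]

```text
t: 64.6
tool_pos: [0.6019, 0.1948, 0.0753]
tool_rot: [0.007, 3.14, 0.0]
contact_force: [0.4, -0.6, 0.3]
opening: -0.0001
grip_force: 0.0
```

Request:
servo_tool:
  increments:
    - [0,-15,0,0,0]
    - [0,-15,0,0,0]
    - [0,-8,0,0,0]
    - [0,0,0,0,0]

```text
t: 65.1
tool_pos: [0.6391, 0.1946, 0.0748]
tool_rot: [0.007, 3.141, -0.0]
contact_force: [-0.1, 0.7, -0.1]
opening: 0.0002
grip_force: 0.0
```

Request:
servo_tool:
  increments:
    - [0,-5,0,0,0]
    - [0,-4,0,0,0]
    - [0,0,0,0,0]

```text
t: 65.47
tool_pos: [0.6476, 0.1947, 0.075]
tool_rot: [0.007, 3.141, 0.0]
contact_force: [-1.0, 0.2, 0.1]
opening: -0.0
grip_force: 0.1
```

Request:
servo_tool:
  increments:
    - [0,-2.5,0,0,0]
    - [0,0,0,0,0]

```text
t: 65.72
tool_pos: [0.6497, 0.1947, 0.0748]
tool_rot: [-0.007, -3.141, 0.0]
contact_force: [-0.9, 0.2, -0.4]
opening: 0.0
grip_force: 0.7
```

Request:
servo_tool:
  increments:
    - [0,-1,0,0,0]
    - [0,0,0,0,0]

```text
t: 65.97
tool_pos: [0.65, 0.1947, 0.0747]
tool_rot: [-0.006, -3.139, 0.0]
contact_force: [-5.3, -0.7, 2.9]
opening: -0.0004
grip_force: 2.6
```

At the stop. Retreat clear and check.

Request:
servo_tool:
  increments:
    - [0,10,0,0,0]
    - [0,25,0,-15,0]
    - [0,30,0,-45,0]
    - [0,40,0,-50,0]
    - [0,50,0,-20,0]
    - [0,50,0,0,0]
    - [0,0,0,0,0]
    - [0,0,0,0,0]
    - [0,0,0,0,0]

```text
t: 67.1
tool_pos: [0.448, 0.1955, 0.204]
tool_rot: [0.007, 3.141, 0.0]
contact_force: [-0.1, -0.5, -0.5]
opening: 0.0005
grip_force: 0.0
```

```bash
sed -i 's/s_g1/s_k1/' chk.py; python3 chk.py
python3 - <<'E'
from h import *
s=get_image("scene");b=get_image("top")
for X in([.671,.197,.092],[.594,.197,.092]):
    u,v=proj("scene",[X])[0].round().astype(int);print(u,v,s[v-3:v+2,u-2:u+3].mean((0,1)).round())
cv2.imwrite("pics/z.png",tile((0,0,cv2.resize(s,(400,300))[:,:,::-1]),(400,0,cv2.resize(b,(400,300))[:,:,::-1]),(0,300,crop(b,225,110,85,70,4.2)),(400,300,crop(s,170,150,100,75,4))))
E
```

```text
car 0.999 0 0
head 0.999 0 0
298 249 [26. 25. 26.]
312 227 [200. 195. 191.]
```

View pics/z.png

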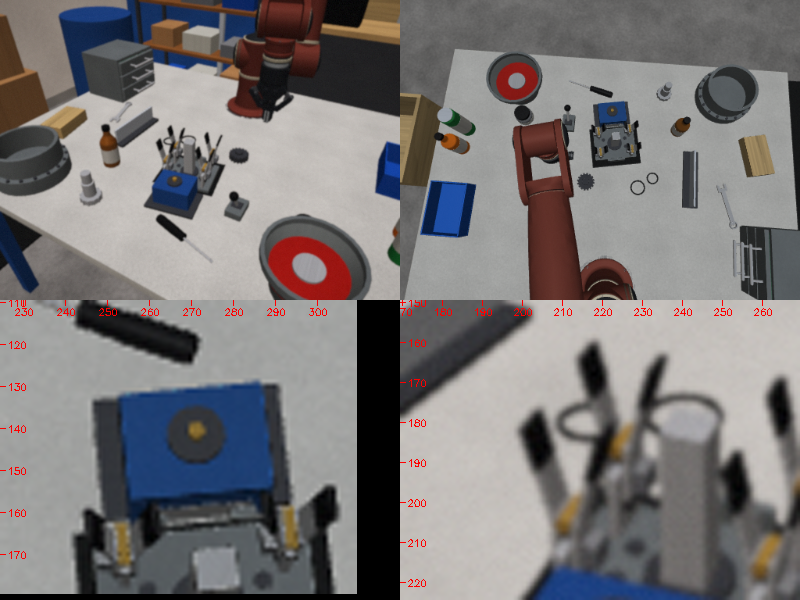

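The lever is over, the carrier is docked with its clips on, and the bottle and jar are standing.

```bash
python3 -c "
from station import *;print(finish_job())"
```

```text
the job is handed in; nothing more can be done
None
```

The job is handed in at about 67 s. All four clips are on their own lugs, both runs were done in order (single-pad end, then two-pad end), and the lever is thrown and left running. The carrier is against the head, and the bottle and jar are still standing.

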